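# Turn the drying pot mouth-up onto the bench scale

### The job

The square metal pot was washed and left to dry mouth-down in the tray. Turn it over and stand it mouth-up near the middle of the bench scale's pan, ready to weigh parts into. Handle it gently, neither dropping it nor letting it topple over, and leave the other things in the tray and on the bench where they are.

Things in the scene. Friction and masses are not known exactly. Their poses are not given: they have to be found in the camera images.
- pot: loose square pot of plain aluminium, the only square one: outside 52 x 52 mm and 76 mm tall with straight sides, wall 2.5 mm, base 3 mm, sharp-cornered, about 0.11 to 0.2 kg. It starts mouth-down in the tray. Origin at the centre of the open mouth's rim plane; z points from the mouth to the closed base (so up at the start, and down when the pot stands mouth-up); x and y are square to its side walls.
- pot_mid (a point): the middle of the pot, on its axis half way (38 mm) between mouth and base; same axes as the pot
- pot_base (a point): centre of the outer face of the pot's closed base, 76 mm along z from the pot's origin; same axes as the pot
- tray: fixed square dark steel tray, 300 x 300 mm, on the bench; floor 4 mm above the bench, rim 10 mm above the bench. Origin at the centre of its underside, z up, x and y along its sides. The pot, the round cup and the spring stand in it; the last two near the corners on its +x side, which faces away from the robot (within 7 degrees); the middle and the -x half hold nothing but the pot.
- scale: fixed bench scale, grey housing 190 x 190 mm with a flat bare square steel pan, 180 x 180 mm, on top, 60 mm above the bench; a lower display strip (up to 40 mm high) sticks out 31 mm on its -x side. Origin at the centre of its underside, z up, x and y along its sides. The pan does not move.
- pan (a point): centre of the top face of the scale's pan, 60 mm above the bench; same axes as the scale
- round_cup: bystander: round steel cup, mouth-down in the tray, 58 mm across and 62 mm tall; origin at the centre of its underside, z up
- spring: bystander: coil spring standing in the tray, 37 mm across, 50 mm tall; origin at the centre of its underside, z up
- injector: bystander: dark steel injector body standing on the bench, 44 mm across, 105 mm tall; origin at the centre of its underside, z up
- parts_bowl: bystander: low steel bowl, mouth-up on the bench, 110 mm across, 40 mm tall; origin at the centre of its underside, z up
- oil_bottle: bystander: white plastic bottle standing on the bench, 60 mm across, 160 mm tall; origin at the centre of its underside, z up
- wrench: bystander: 220 mm wrench lying flat on the bench at the far left; its x runs along it
- driver: bystander: 200 mm screwdriver lying on the bench at the far right; its x runs along it
There are look-alikes about, which are no part of the job. Leave any orange or pink look-alike of the pot alone.

How it is judged:
At the end, for the whole second after the job is handed in: The pot stands at rest, mouth-up (upright within 5 degrees), its base flat on the scale's pan (within 5 mm of its height) and its axis within 50 mm of the pan's centre, released; every bystander is within 40 mm of where it began and those that stood still stand (angle between pot's own z axis and vertical above 3.05 rad and horizontal distance between pot_base and pan below 0.05 m and z of pot_base in the frame of pan between -0.005 and 0.005 m and linear speed of pot below 0.02 m/s and angular speed of pot below 0.2 rad/s); the robot touches nothing.
It fails at once if the pot fell, was thrown or toppled (moved faster than 0.45 m/s with no finger on it) (linear speed of pot above 0.45 m/s and contact force between the fingers and pot below 0.05 N).
It fails at once if a bystander was moved more than 40 mm (distance of any of round_cup, spring, injector, parts_bowl, oil_bottle, wrench, driver from where it was at the start of the episode above 0.04 m).
It fails at once if a standing bystander was knocked over (angle between any of round_cup, spring, injector, parts_bowl, oil_bottle's own z axis and vertical above 0.5 rad).
It also fails if it takes over 54 s, if anything falls off the work surface, if the arm or the gripper's body presses on something with over 40 N, if the wrist force passes 120 N, or if a joint passes its speed limit or range.

### The arm

A 6-joint arm with a two-finger parallel gripper is mounted at the origin on the work surface. World frame = base frame: x ahead of the robot, y to its left, z up, the work surface at z = 0. Lengths are in m, angles in rad, forces in N, time in s.
With the tool pointing down it reaches from about 0.375 to 0.9 m from the base axis. Payload 3.1 kg.
Tool frame: the origin (TCP) lies between the finger pads; the fingertips stand 22 mm ahead of it and the grasp point (between the pads) lies 3 mm ahead of it; z points along the fingers, y is the direction in which the jaws open and shut (so a half turn about z gives the same grasp; the last joint's range is limited). The gripper opens to 85 mm and grips with 20 to 120 N. Pads are 22 mm wide; open, the fingers measure 114 mm over their backs; the gripper's body (76 mm by 85 mm) begins 54 mm behind the grasp point. The pads swing forward as they close: fully open they stand 13 mm farther back than shut.
Start: joints at [-1.395, 0.527, 1.433, -0, 1.181, -0.178], TCP at [0.217, -0.586, 0.233] pointing down, gripper open.
Joint ranges: [-3.08, 3.08], [-0.75, 2.2], [0.22, 2.44], [-1.43, 4.57], [0, 2.65], [-2.85, 2.85]. Speed limits (rad/s): [2.79, 2.79, 3.14, 3.14, 3.14, 3.14].

### API

Orientations are given as [roll, pitch, yaw] about the fixed x, y, z axes, in that order (R = Rz(yaw) Ry(pitch) Rx(roll)).
In Python, from cell import env gives the robot as it stands. The module is installed in compiled form; this text tells all that it offers.
- The arm moves only by the tool send_rows, never from a script. Its argument "deltas" is a list of rows, each an object with "delta_pos": the shift along the tool's x, y, z in mm, a list of three; "twist": the turn about the tool's z in degrees. In form: [{"delta_pos": [x, y, z], "twist": twist}, ...]. A call has 1 to 12 rows; each row shifts and turns the commanded pose from where the row before left it, along the tool's axes as they then stand; what a row does not reach is not made up. A row lasts 1/12 s, in which the tool goes at most 41.7 mm and 7.16 degrees, less where a joint would pass 70% of its speed; a pose out of reach is approached as far as the arm can. A call is refused whole if a number of a shift passes 41.7 or a number of a turn 7.16, either way. A call with a gripper value outside its range is refused whole. "hand" is the finger opening in mm, from 0 to 85.4, set as the call begins (left out, the last holds). The fingers move at their own pace and stop on an object; "force" is the grip in N (left out, the last holds). Time passes only in rows, so rows that do not move let the fingers close. It gives the time, the measured TCP pose, the force and the opening at its end, in the units of the state.
- env.read_state(): the state, without advancing time (a new reading comes with each control period).
- env.snapshot(name): name is "scene" or "top" or "wrist"; returns (picture, depth): 480x640x3 uint8, red, green, blue; 480x640 float32, m along the optical axis (not along the pixel's ray), 0 where there is no reading.
- env.camera_params(name): a dict with "fx", "fy", "cx", "cy" (pixels), "world_from_camera" (4x4, takes a point from camera to world coordinates). Camera axes: x right, y down, z forward; pixel columns grow to the right and rows downward; lengths in m; the calibration is good to about 2 mm. A picture is of the moment at which its call begins: read the wrist's pose just before it. camera_params takes no time and is no camera call; for the wrist camera it gives the pose at the moment of the call.
- env.job_done(): hands the job in, once; it reports no verdict.
The state is a dict: "time": time; "joint_pos": joint angles; "qvel": joint speeds; "tau": joint torques, N m; "position": TCP position; "tcp_rot": TCP orientation; "ft_force": force on the tool from outside, world axes, zero at the start; "torque": the same for the moment, N m; "finger_gap": finger opening in m.
Only numpy, scipy, OpenCV 4.12 (cv2) and the standard library are available. Lean on these libraries where they do the work, as an engineer would, in place of code of your own. Each camera call takes 0.05 s, during which the arm holds its last target.

## Working session

There is one attempt and no reset: what is moved stays moved. The work goes in short steps, Python scripts to look and compute and a tool call to move; the robot and the scene stay as the last step left them, time stands still between calls to the robot, and variables do not carry over. Pictures are saved under pics/ and viewed, and the job is handed in when it is done.

Besides the shell and the picture viewer there is one more tool, called after "Emit:" by a JSON object that holds its "fn" and its "kwargs". send_rows: Moves the arm, as the interface text tells. Its arguments: {"type":"object","properties":{"deltas":{"type":"array","items":{"type":"object","properties":{"delta_pos":{"type":"array","items":{"type":"number"}},"twist":{"type":"number"}}}},"hand":{"type":"number"},"force":{"type":"number"}},"required":["deltas"]}

```bash
mkdir -p pics; python3 - <<'E'
from cell import env
import cv2,numpy as np,pickle
s=env.read_state();print(s)
for n in("scene","top"):
    p,d=env.snapshot(n);c=env.camera_params(n)
    cv2.imwrite(f"pics/{n}0.png",p[:,:,::-1]);pickle.dump((p,d,c),open(f"{n}0.pkl","wb"));print(n,c)
E
```

```text
{'time': 0.0, 'joint_pos': array([-1.39451987e+00,  5.28460665e-01,  1.43390971e+00, -3.57394110e-05,
        1.18141981e+00, -1.78537045e-01]), 'qvel': array([ 0.00016339, -0.0027225 , -0.00182741,  0.00055945,  0.00200046,
       -0.00040899]), 'tau': array([-1.00737849e-03, -4.42352915e+01, -1.78022969e+01, -3.52300585e-04,
        8.50008189e-03, -1.08860718e-05]), 'position': array([ 0.21700245, -0.58534737,  0.23233465]), 'tcp_rot': array([-3.13942418e+00, -3.57750575e-04,  3.54826721e-01]), 'ft_force': array([-0.29087645, -0.05656401, -0.10346185]), 'torque': array([0.07721689, 0.0331429 , 0.01301625]), 'finger_gap': 0.08550951828743118}
scene {'fx': 433.8016168290404, 'fy': 433.8016168290404, 'cx': 327.12142422660884, 'cy': 237.8424229000558, 'world_from_camera': array([[ 0.87749028,  0.26044436, -0.40271521,  0.99687271],
       [ 0.4794337 , -0.49809941,  0.72252357, -0.81093976],
       [-0.01241502, -0.82708265, -0.56194319,  0.70225894],
       [ 0.        ,  0.        ,  0.        ,  1.        ]])}
top {'fx': 501.8977199404744, 'fy': 501.8977199404744, 'cx': 317.98460327884425, 'cy': 236.40690138970504, 'world_from_camera': array([[-0.02709166, -0.99213862,  0.12217611,  0.33861105],
       [-0.99957334,  0.02822167,  0.00752779, -0.00775827],
       [-0.01091663, -0.12192004, -0.99247989,  1.56046372],
       [ 0.        ,  0.        ,  0.        ,  1.        ]])}
```

View pics/scene0.png

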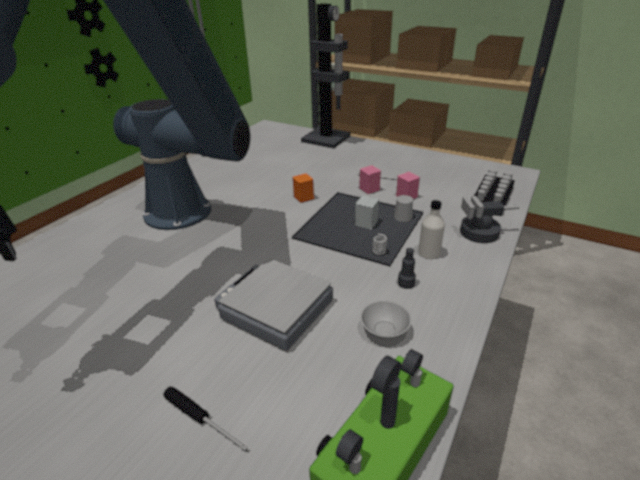

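View pics/top0.png

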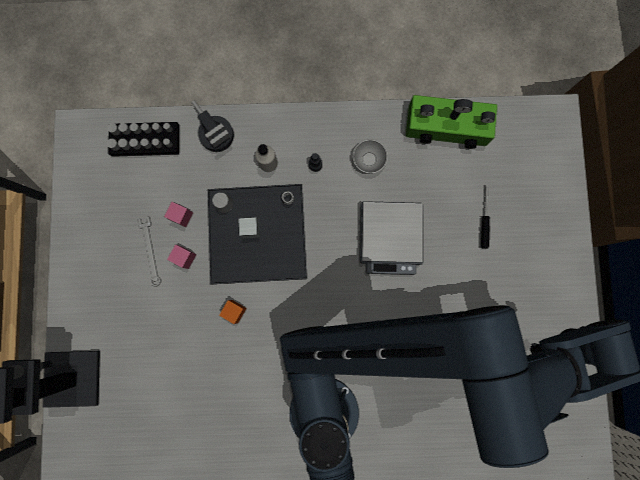

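The scene and top pictures show the robot, the tray and the scale. Square-pot candidates in the top picture:
- grey-white in the tray (248,226)
- orange (232,311)
- pink (178,214) and (181,256)

Only the grey one is plain aluminium and in the tray. I'll confirm it in a crop and measure it.

```bash
cat > h.py <<'E'
import numpy as np,cv2,pickle
def ray(c,u,v):
    T=c['world_from_camera'];d=np.array([(u-c['cx'])/c['fx'],(v-c['cy'])/c['fy'],1.]);return T[:3,3],T[:3,:3]@d
def onplane(c,u,v,z):
    o,d=ray(c,u,v);return o+d*(z-o[2])/d[2]
def cloud(d,c):
    v,u=np.mgrid[0:d.shape[0],0:d.shape[1]]
    P=np.stack([(u-c['cx'])/c['fx']*d,(v-c['cy'])/c['fy']*d,d],-1)
    T=c['world_from_camera'];return P@T[:3,:3].T+T[:3,3]
E
python3 - <<'E'
from h import *
out=[]
for n,r in(("scene",(340,180,440,255)),("top",(200,175,310,290))):
    p,d,c=pickle.load(open(n+"0.pkl","rb"));W=cloud(d,c);W[d==0]=9
    cr=p[r[1]:r[3],r[0]:r[2]];cv2.imwrite(f"pics/crop_{n}.png",cv2.resize(cr[:,:,::-1],None,fx=5,fy=5,interpolation=2))
    def rect(name,box,zlo,zhi):
        x0,y0,x1,y1=box;m=np.zeros(d.shape,np.uint8)
        w=W[y0:y1,x0:x1];m[y0:y1,x0:x1]=((w[...,2]>zlo)&(w[...,2]<zhi))
        q=W[m>0]
        if len(q)<5: print(n,name,'few',len(q));return
        rr=cv2.minAreaRect((q[:,:2]*1000).astype(np.float32));print(n,name,len(q),'z med',np.median(q[:,2]).round(4),'rect',np.round(rr[0],1),np.round(rr[1],1),round(rr[2],1))
    if n=="top":
        rect('pot',(232,210,265,245),.065,.1);rect('scale',(350,190,440,285),.05,.075);rect('strip',(350,255,440,285),.02,.045)
        rect('cup',(205,185,232,212),.05,.08);rect('spring',(275,185,300,210),.03,.08);rect('inj',(300,145,330,175),.03,.15);rect('bowl',(345,135,395,180),.02,.06);rect('bottle',(250,140,280,170),.05,.2)
    else:
        rect('pot',(345,185,392,235),.07,.1);rect('scale',(200,255,345,350),.05,.07);rect('inj',(390,245,425,295),.02,.15);rect('cup',(385,190,420,225),.05,.08)
E
```

```text
scene pot 226 z med 0.0804 rect [563.3 210.1] [53.4 56.2] 0.4
scene scale 4423 z med 0.0605 rect [ 536.2 -222.8] [183.  181.9] 86.5
scene inj 489 z med 0.0547 rect [756.7  61.3] [ 42.4 162. ] 7.7
scene cup 186 z med 0.0658 rect [647.6 295.4] [49.7 48.3] 65.4
top pot 319 z med 0.0798 rect [557.9 215.1] [52.5 53.2] 1.4
top scale 3520 z med 0.0597 rect [ 531.6 -219.7] [184.  185.4] 86.4
top strip 613 z med 0.0386 rect [ 433.9 -214.2] [190.  57.] 88.4
top cup 220 z med 0.0651 rect [641.5 298.6] [47.8 46.8] 89.7
top spring 71 z med 0.0471 rect [648.5  95.8] [33.7 34.4] 25.4
top inj 156 z med 0.0737 rect [753.9   9.3] [40.7 30.4] 81.8
top bowl 419 z med 0.0318 rect [ 774.2 -161.9] [106.4 106.6] 87.6
top bottle 391 z med 0.1088 rect [767.2 156.7] [53.6 57.9] 26.9
```

View pics/crop_scene.png

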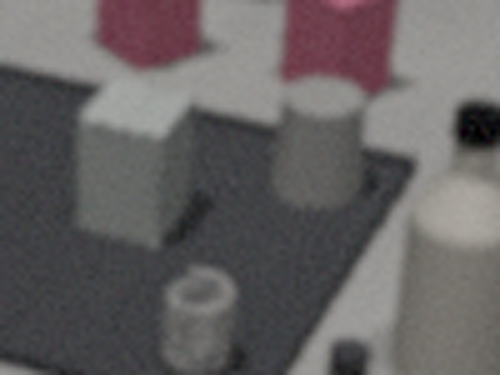

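View pics/crop_top.png

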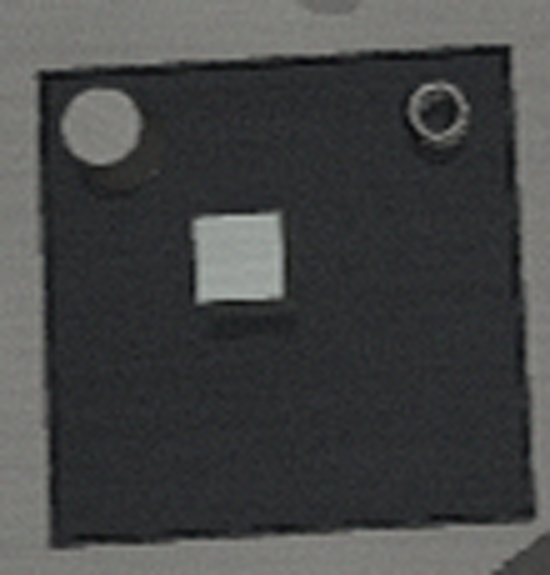

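The crop shows a square, closed-top grey block with sharp edges in the tray: the pot, mouth-down. The round cup and the spring stand beside it. I'll turn the wrist first, then go above the pot.

Because the tool always points down, I plan to turn the pot by pivoting it between the pads:
1. Grip it at mid height.
2. Roll it 90° over the pan's +y edge.
3. Roll it another 90° at the −y edge.

Emit:
{"fn": "send_rows", "kwargs": {"deltas": [{"delta_pos": [0,0,0],"twist": -7},{"delta_pos": [0,0,0],"twist": -7},{"delta_pos": [0,0,0],"twist": -7},{"delta_pos": [0,0,0],"twist": -7},{"delta_pos": [0,0,0],"twist": -7},{"delta_pos": [0,0,0],"twist": -7},{"delta_pos": [0,0,0],"twist": -7},{"delta_pos": [0,0,0],"twist": -7},{"delta_pos": [0,0,0],"twist": -7},{"delta_pos": [0,0,0],"twist": -6.7}], "hand": 85, "force": 30}}

```text
time: 0.93
position: [0.2171, -0.5856, 0.2327]
tcp_rot: [-3.141, -0.001, 1.577]
ft_force: [-0.0, -1.1, 0.8]
finger_gap: 0.0849
```

Emit:
{"fn": "send_rows", "kwargs": {"deltas": [{"delta_pos": [32,15,0],"twist": 0},{"delta_pos": [32,15,0],"twist": 0},{"delta_pos": [32,15,0],"twist": 0},{"delta_pos": [32,15,0],"twist": 0},{"delta_pos": [32,15,0],"twist": 0},{"delta_pos": [32,15,0],"twist": 0},{"delta_pos": [32,15,0],"twist": 0},{"delta_pos": [32,15,0],"twist": 0},{"delta_pos": [32,15,0],"twist": 0},{"delta_pos": [32,15,0],"twist": 0},{"delta_pos": [32,15,0],"twist": 0},{"delta_pos": [32,15,0],"twist": 0}]}}

```text
time: 1.93
position: [0.3972, -0.2002, 0.2332]
tcp_rot: [-3.141, -0.0, 1.571]
ft_force: [0.5, -0.3, 0.7]
finger_gap: 0.0851
```

Emit:
{"fn": "send_rows", "kwargs": {"deltas": [{"delta_pos": [33,15,0],"twist": 0},{"delta_pos": [33,15,0],"twist": 0},{"delta_pos": [33,15,0],"twist": 0},{"delta_pos": [33,15,0],"twist": 0},{"delta_pos": [33,15,0],"twist": 0},{"delta_pos": [33,15,0],"twist": 0},{"delta_pos": [33,15,0],"twist": 0},{"delta_pos": [33,15,0],"twist": 0},{"delta_pos": [33,15,0],"twist": 0},{"delta_pos": [33,14,0],"twist": 0},{"delta_pos": [33,14,0],"twist": 0},{"delta_pos": [20,0,0],"twist": 0}]}}

```text
time: 2.93
position: [0.5621, 0.1844, 0.233]
tcp_rot: [3.139, -0.001, 1.573]
ft_force: [0.2, 0.4, -1.1]
finger_gap: 0.0851
```

```bash
python3 - <<'E'
from cell import env
from h import *
c=env.camera_params("wrist");p,d=env.snapshot("wrist")
cv2.imwrite("pics/w1.png",p[:,:,::-1]);pickle.dump((p,d,c),open("w1.pkl","wb"))
print(env.read_state()['position'],c)
p2,d2=env.snapshot("top");c2=env.camera_params("top");cv2.imwrite("pics/top1.png",p2[:,:,::-1]);pickle.dump((p2,d2,c2),open("top1.pkl","wb"))
W=cloud(d,c)
x,y,z=W[...,0],W[...,1],W[...,2]
m=(d>0)&(z>.07)&(z<.092)&(abs(x-.56)<.06)&(abs(y-.213)<.06)
q=W[m];print(len(q),np.median(q[:,2]));r=cv2.minAreaRect((q[:,:2]*1000).astype(np.float32));print(r)
mm=(m*255).astype(np.uint8);v,u=np.nonzero(m);print(u.min(),u.max(),v.min(),v.max())
E
```

```text
[0.56040427 0.18696258 0.23284818] {'fx': 331.4834277129766, 'fy': 331.4834277129766, 'cx': 320.45814459419734, 'cy': 238.24232355847536, 'world_from_camera': array([[ 9.99996016e-01,  1.47004195e-04,  2.81895527e-03,
         5.61783441e-01],
       [ 1.04755869e-03, -9.46655982e-01, -3.22244246e-01,
         2.67681538e-01],
       [ 2.62120961e-03,  3.22245915e-01, -9.46652364e-01,
         3.73753225e-01],
       [ 0.00000000e+00,  0.00000000e+00,  0.00000000e+00,
         1.00000000e+00]])}
3396 0.07997481516550892
((559.8792114257812, 212.42425537109375), (51.927337646484375, 52.30861282348633), 2.2308366298675537)
287 346 159 219
```

View pics/w1.png

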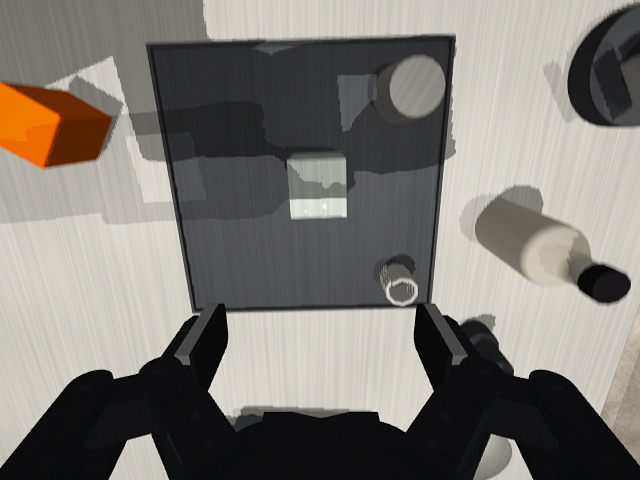

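The wrist picture shows the pot's closed base at (287..346, 159..219), with the cup at (415,87) and the spring at (400,285). From depth:
- The pot's centre is (0.560, 0.2125), with its top at z 0.080 and yaw about 2°.
- The top and scene views agree within a few mm.

I'll go down now.

Emit:
{"fn": "send_rows", "kwargs": {"deltas": [{"delta_pos": [13,0,0],"twist": -2},{"delta_pos": [13,0,0],"twist": 0},{"delta_pos": [0,0,20],"twist": 0},{"delta_pos": [0,0,25],"twist": 0},{"delta_pos": [0,0,25],"twist": 0},{"delta_pos": [0,0,25],"twist": 0},{"delta_pos": [0,0,25],"twist": 0},{"delta_pos": [0,0,25],"twist": 0},{"delta_pos": [0,0,20],"twist": 0},{"delta_pos": [0,0,15],"twist": 0},{"delta_pos": [0,0,10],"twist": 0},{"delta_pos": [0,0,0],"twist": 0}]}}

```text
time: 4.03
position: [0.5578, 0.2066, 0.0412]
tcp_rot: [-3.137, 0.001, 1.605]
ft_force: [-0.4, -0.4, -0.2]
finger_gap: 0.0849
```

```bash
python3 - <<'E'
from cell import env
from h import *
c=env.camera_params("wrist");p,d=env.snapshot("wrist");s=env.read_state();print(s['position'],s['tcp_rot'])
cv2.imwrite("pics/w2.png",p[:,:,::-1])
E
```

```text
[0.55869445 0.2068464  0.04255998] [-3.13951680e+00  2.11462093e-04  1.60557254e+00]
```

View pics/w2.png

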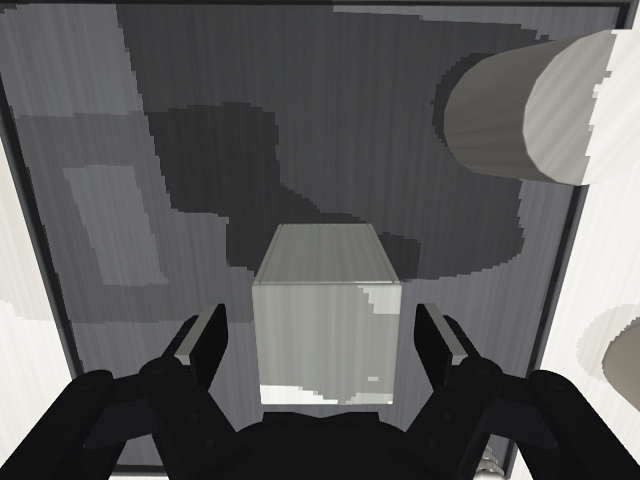

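The pot sits between the pads, square to them, but I'm about 5 mm short along y. I'll correct that and close.

Emit:
{"fn": "send_rows", "kwargs": {"deltas": [{"delta_pos": [5,1,0],"twist": 0},{"delta_pos": [0,0,0],"twist": 0},{"delta_pos": [0,0,0],"twist": 0}]}}

```text
time: 4.33
position: [0.5611, 0.2127, 0.0446]
tcp_rot: [3.139, -0.0, 1.607]
ft_force: [0.0, 0.3, -0.2]
finger_gap: 0.0849
```

Emit:
{"fn": "send_rows", "kwargs": {"deltas": [{"delta_pos": [0,0,0],"twist": 0},{"delta_pos": [0,0,0],"twist": 0},{"delta_pos": [0,0,0],"twist": 0},{"delta_pos": [0,0,0],"twist": 0},{"delta_pos": [0,0,0],"twist": 0},{"delta_pos": [0,0,0],"twist": 0},{"delta_pos": [0,0,0],"twist": 0},{"delta_pos": [0,0,0],"twist": 0},{"delta_pos": [0,0,0],"twist": 0},{"delta_pos": [0,0,0],"twist": 0}], "hand": 45, "force": 25}}

```text
time: 5.17
position: [0.5603, 0.2122, 0.0439]
tcp_rot: [3.141, -0.0, 1.606]
ft_force: [-1.5, -0.2, 5.3]
finger_gap: 0.0519
```

Emit:
{"fn": "send_rows", "kwargs": {"deltas": [{"delta_pos": [0,0,-5],"twist": 0},{"delta_pos": [0,0,-8],"twist": 0},{"delta_pos": [0,0,-12],"twist": 0},{"delta_pos": [0,0,-18],"twist": 0},{"delta_pos": [0,0,-20],"twist": 0},{"delta_pos": [0,0,-20],"twist": 0},{"delta_pos": [0,0,-15],"twist": 0},{"delta_pos": [0,0,-8],"twist": 0},{"delta_pos": [0,0,0],"twist": 0}]}}

```text
time: 5.92
position: [0.5616, 0.2124, 0.152]
tcp_rot: [3.137, -0.001, 1.606]
ft_force: [-0.5, 0.3, -1.8]
finger_gap: 0.0518
```

```bash
python3 - <<'E'
from cell import env
from h import *
c=env.camera_params("wrist");p,d=env.snapshot("wrist");s=env.read_state();print(s['time'],s['position'],s['tcp_rot'],s['ft_force'])
cv2.imwrite("pics/w3.png",p[:,:,::-1])
E
```

```text
5.9667 [0.56064267 0.21224857 0.15053312] [ 3.13923937e+00 -3.11258891e-04  1.60624011e+00] [-0.57279492  1.18957886 -1.00262468]
```

View pics/w3.png

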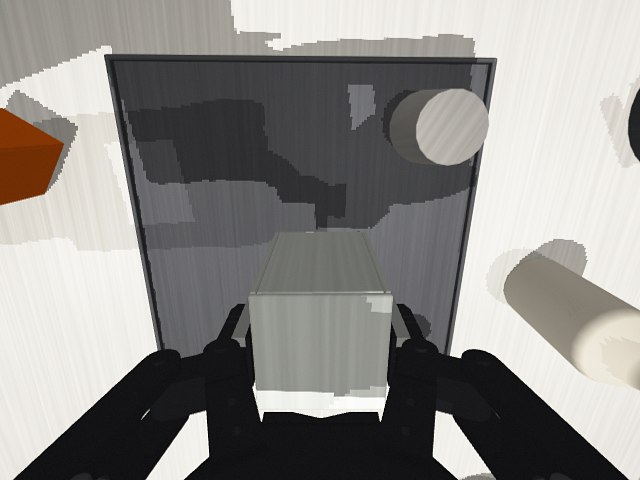

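The pot is held upright (gap 52 mm) with the camera on its +y side. I'm taking the scale centre from both views as (0.534, −0.221) with yaw −3.5°. Next I'll line the jaws up with its +y edge and move next to it.

Emit:
{"fn": "send_rows", "kwargs": {"deltas": [{"delta_pos": [0,0,0],"twist": 2.7},{"delta_pos": [0,0,0],"twist": 2.8},{"delta_pos": [-15,0,0],"twist": 0},{"delta_pos": [-28,0,0],"twist": 0},{"delta_pos": [-38,0,0],"twist": 0},{"delta_pos": [-40,0,0],"twist": 0},{"delta_pos": [-40,0,0],"twist": 0},{"delta_pos": [-40,0,0],"twist": 0},{"delta_pos": [-40,0,0],"twist": 0},{"delta_pos": [-32,0,0],"twist": 0},{"delta_pos": [-20,0,0],"twist": 0},{"delta_pos": [-11,0,0],"twist": 0}]}}

```text
time: 6.97
position: [0.5406, -0.0948, 0.1484]
tcp_rot: [-3.14, 0.0, 1.508]
ft_force: [0.0, 0.1, -0.6]
finger_gap: 0.0518
```

Emit:
{"fn": "send_rows", "kwargs": {"deltas": [{"delta_pos": [0,0,0],"twist": 0},{"delta_pos": [0,0,0],"twist": 0}]}}

```text
time: 7.13
position: [0.541, -0.0912, 0.1487]
tcp_rot: [-3.14, -0.001, 1.509]
ft_force: [-0.5, 2.1, -1.6]
finger_gap: 0.0519
```

```bash
cat > look.py <<'E'
import sys
from cell import env
from h import *
k=sys.argv[1]
s=env.read_state();print(s['time'],s['position'].round(4),s['tcp_rot'].round(4),s['ft_force'].round(1),s['finger_gap'])
ims=[]
for n in sys.argv[2:]:
    c=env.camera_params(n);p,d=env.snapshot(n);pickle.dump((p,d,c),open(f"{n}_{k}.pkl","wb"))
    if n=="scene": p=cv2.resize(p[170:400,150:450],(640,480))
    ims.append(cv2.resize(p,(400,300)) if len(sys.argv)>3 else p)
cv2.imwrite(f"pics/L{k}.png",np.hstack(ims)[:,:,::-1])
yaw=1.510;e=s['position'][:2]-np.array([.5339,-.2212])
print("u,v mm",1000*(e@[np.cos(yaw),np.sin(yaw)]),1000*(e@[np.sin(yaw),-np.cos(yaw)]))
E
python3 look.py 4 wrist scene; python3 - <<'E'
from h import *
p,d,c=pickle.load(open("wrist_4.pkl","rb"));W=cloud(d,c)
m=(d>0)&(W[...,2]>.05)&(W[...,2]<.07)&(W[...,1]<-.1);q=W[m];print(len(q),np.median(q[:,2]))
# +y edge fit
b=[]
for x0 in np.arange(.45,.63,.01):
    t=q[(q[:,0]>x0)&(q[:,0]<x0+.01)]
    if len(t)>5:b.append((x0+.005,t[:,1].max(),len(t)))
print(np.round(b,4).tolist())
E
```

```text
7.1333 [ 0.541  -0.0912  0.1487] [-3.1400e+00 -1.0000e-03  1.5092e+00] [-0.5  2.1 -1.6] 0.05193866247413515
u,v mm 130.15185253252687 -0.8502035787595235
3354 0.05951807542880837
[[0.455, -0.1271, 479.0], [0.465, -0.1275, 272.0], [0.475, -0.1282, 234.0], [0.485, -0.1286, 40.0], [0.495, -0.2441, 21.0], [0.505, -0.2433, 26.0], [0.515, -0.2449, 49.0], [0.525, -0.2441, 91.0], [0.535, -0.2456, 92.0], [0.545, -0.2458, 65.0], [0.555, -0.2469, 41.0], [0.565, -0.2473, 33.0], [0.575, -0.2476, 33.0], [0.585, -0.2211, 76.0], [0.595, -0.1351, 91.0], [0.605, -0.1352, 194.0], [0.615, -0.1353, 435.0], [0.625, -0.1364, 409.0]]
```

View pics/L4.png

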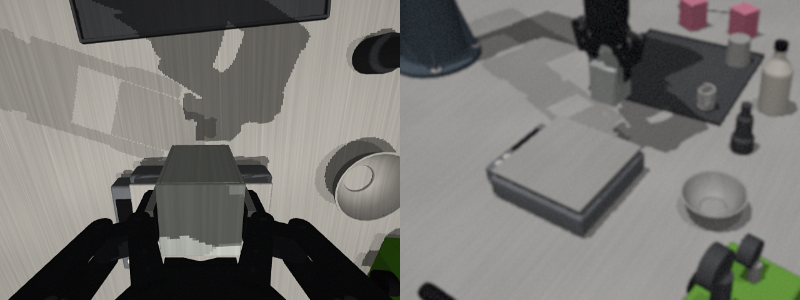

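Wrist depth puts the +y pan edge at y = −0.1315 for x 0.54, which agrees with the first two views. The pot face is clear of the scale. I'll go down until the mouth is 8 mm below the pan's top, then roll it over the edge.

Emit:
{"fn": "send_rows", "kwargs": {"deltas": [{"delta_pos": [0,0,15],"twist": 0},{"delta_pos": [0,0,20],"twist": 0},{"delta_pos": [0,0,15],"twist": 0},{"delta_pos": [0,0,7],"twist": 0},{"delta_pos": [0,0,0],"twist": 0},{"delta_pos": [-7,0,0],"twist": 0},{"delta_pos": [-7,0,0],"twist": 0},{"delta_pos": [-4.5,0,-3],"twist": 0},{"delta_pos": [-4.5,0,-2.5],"twist": 0},{"delta_pos": [-5,0,-2],"twist": 0},{"delta_pos": [-5,0,-1.5],"twist": 0},{"delta_pos": [0,0,0],"twist": 0}]}}

```text
time: 8.23
position: [0.5395, -0.1249, 0.102]
tcp_rot: [-3.141, -0.0, 1.509]
ft_force: [-1.2, 2.8, 1.3]
finger_gap: 0.0518
```

```bash
python3 look.py 5 wrist scene
```

```text
8.2333 [ 0.5395 -0.1249  0.102 ] [-3.1415e+00 -1.0000e-04  1.5092e+00] [-1.2  2.8  1.3] 0.051794963596823444
u,v mm 96.42322507743674 -0.2943857386484752
```

View pics/L5.png

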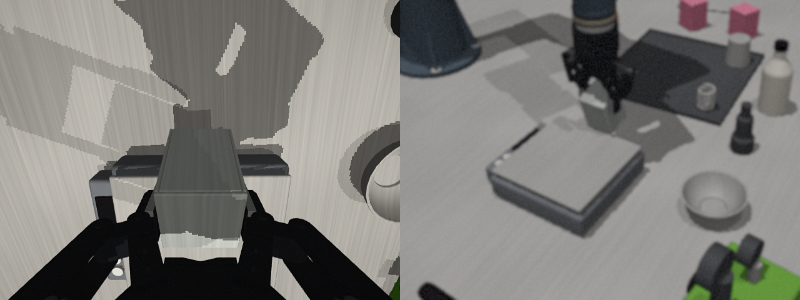

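The pot is pivoting in the pads: it's tilted about 30° and the force is only about 3 N. I'll continue the arc.

Emit:
{"fn": "send_rows", "kwargs": {"deltas": [{"delta_pos": [-5,0,-0.5],"twist": 0},{"delta_pos": [-5,0,0],"twist": 0},{"delta_pos": [-5,0,0.5],"twist": 0},{"delta_pos": [-5,0,1.5],"twist": 0},{"delta_pos": [-5,0,2],"twist": 0},{"delta_pos": [-4.5,0,2.5],"twist": 0},{"delta_pos": [0,0,0],"twist": 0}]}}

```text
time: 8.92
position: [0.5382, -0.1548, 0.0963]
tcp_rot: [3.141, 0.001, 1.51]
ft_force: [-0.6, 2.0, 5.1]
finger_gap: 0.0511
```

```bash
python3 look.py 6 wrist scene
```

```text
8.9167 [ 0.5382 -0.1548  0.0963] [3.1406e+00 1.3000e-03 1.5101e+00] [-0.6  2.   5.1] 0.05110770520210917
u,v mm 66.52945455449196 0.2909168878106216
```

View pics/L6.png

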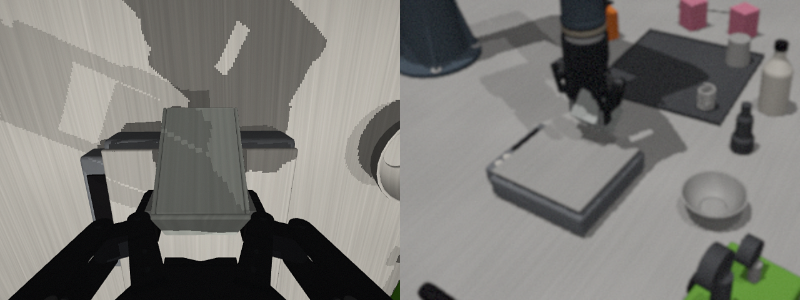

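It's rotated about 65–70° with low force. I'll finish the arc and press it flat on the pan.

Emit:
{"fn": "send_rows", "kwargs": {"deltas": [{"delta_pos": [-5,0,3],"twist": 0},{"delta_pos": [-5,0,3],"twist": 0},{"delta_pos": [-5,0,2],"twist": 0},{"delta_pos": [-5,0,0.5],"twist": 0},{"delta_pos": [-5,0,0],"twist": 0},{"delta_pos": [-5,0,0],"twist": 0},{"delta_pos": [0,0,0.5],"twist": 0},{"delta_pos": [0,0,0],"twist": 0}]}}

```text
time: 9.68
position: [0.5362, -0.1831, 0.0869]
tcp_rot: [3.142, -0.001, 1.51]
ft_force: [-0.1, 4.3, 5.7]
finger_gap: 0.0519
```

```bash
python3 look.py 7 wrist scene
```

```text
9.6833 [ 0.5362 -0.1831  0.0869] [ 3.1415e+00 -1.1000e-03  1.5097e+00] [-0.1  4.3  5.7] 0.05189504046819934
u,v mm 38.1751543652114 -0.05770967655837512
```

View pics/L7.png

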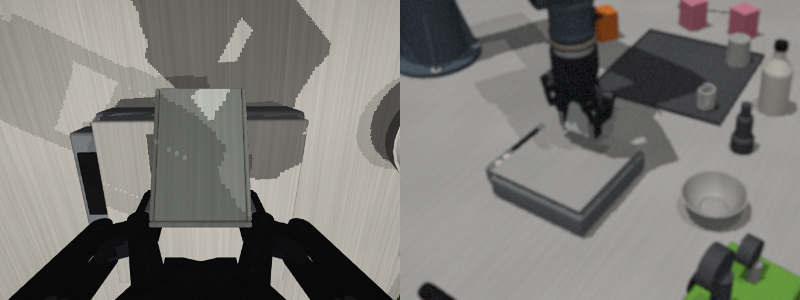

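The pot looks flat. I'll measure its top face: tilt, and where its centre lies relative to the pads.

```bash
cat > face.py <<'E'
import sys
from h import *
p,d,c=pickle.load(open(sys.argv[1],"rb"));box=[int(a) for a in sys.argv[2].split(',')];z0,z1=float(sys.argv[3]),float(sys.argv[4])
W=cloud(d,c);m=np.zeros(d.shape,bool);m[box[1]:box[3],box[0]:box[2]]=1
m&=(d>0)&(W[...,2]>z0)&(W[...,2]<z1);q=W[m]
yaw=1.510;e=q[:,:2]-np.array([.5339,-.2212]);u=1e3*e@[np.cos(yaw),np.sin(yaw)];v=1e3*e@[np.sin(yaw),-np.cos(yaw)];z=q[:,2]*1e3
A=np.c_[u,v,np.ones(len(u))];k=np.linalg.lstsq(A,z,rcond=None)[0]
r=z-A@k;g=abs(r)<4
k=np.linalg.lstsq(A[g],z[g],rcond=None)[0]
print(len(q),'zmed',np.median(z).round(1),'slope deg u,v',np.degrees(np.arctan(k[:2])).round(1),'rms',r.std().round(2))
print('u range',np.percentile(u,[.5,99.5]).round(1),'v',np.percentile(v,[.5,99.5]).round(1),'rect',cv2.minAreaRect(np.c_[u,v].astype(np.float32)))
E
python3 face.py wrist_7.pkl 230,130,410,370 .098 .13
```

```text
22212 zmed 117.9 slope deg u,v [-29.7   0.1] rms 5.08
u range [ 36.3 115.8] v [-35.7  35.3] rect ((71.61560821533203, -0.08052825927734375), (88.5948257446289, 78.4488296508789), 0.14568482339382172)
```

```bash
cat > prof.py <<'E'
import sys
from h import *
p,d,c=pickle.load(open(sys.argv[1],"rb"));W=cloud(d,c)
col=int(sys.argv[2])
for r in range(100,400,12):
    q=W[r,col];yaw=1.510;e=q[:2]-np.array([.5339,-.2212]);print(r,(1e3*np.array([e@[np.cos(yaw),np.sin(yaw)],e@[np.sin(yaw),-np.cos(yaw)],q[2]])).round(1))
E
python3 prof.py wrist_7.pkl 320
```

```text
100 [ 1.368e+02 -1.000e-01 -8.000e-01]
112 [ 1.296e+02 -1.000e-01 -1.200e+00]
124 [ 1.223e+02 -1.000e-01  1.300e+00]
136 [ 1.148e+02 -1.000e-01 -1.200e+00]
148 [113.9   0.  105.6]
160 [109.9   0.  108. ]
172 [105.8   0.  108.7]
184 [102.3   0.  113. ]
196 [ 98.5   0.  115.3]
208 [ 94.7   0.  116.6]
220 [ 91.3   0.  119.9]
232 [ 87.4   0.  120.9]
244 [ 83.6  -0.  122.4]
256 [ 80.4  -0.  125.3]
268 [ 77.3  -0.  128. ]
280 [ 73.5  -0.  129.2]
292 [ 70.5  -0.  131.7]
304 [ 66.9  -0.  133.1]
316 [ 64.4  -0.  136.2]
328 [ 60.7  -0.  137.3]
340 [ 57.7  -0.  139.3]
352 [ 54.2  -0.  140.6]
364 [-17.7  -0.3  59.3]
376 [-26.1  -0.3  60. ]
388 [-35.9  -0.3  59.5]
```

```bash
for k in 5 6; do echo $k; python3 prof.py wrist_$k.pkl 310 | awk 'NR%1==0'; done; python3 - <<'E'
import cv2
for k in (6,7):
    import pickle;p,d,c=pickle.load(open(f"scene_{k}.pkl","rb"));cv2.imwrite(f"pics/sc{k}.png",cv2.resize(p[200:300,230:330][:,:,::-1],(400,400),interpolation=2))
a=cv2.imread("pics/sc6.png");b=cv2.imread("pics/sc7.png");cv2.imwrite("pics/sc67.png",cv2.hconcat([a,b]))
E
```

```text
5
100 [195.9  -7.1   0.2]
112 [188.3  -7.2   0.4]
124 [180.5  -7.3   0.3]
136 [ 1.726e+02 -7.400e+00  1.000e-01]
148 [164.5  -7.5  -0. ]
160 [156.2  -7.6  -0. ]
172 [147.7  -7.7   0.3]
184 [138.9  -7.8  -0.5]
196 [130.1  -7.9   0.2]
208 [138.8  -5.6  73.6]
220 [135.6  -5.2  85.2]
232 [133.1  -4.9  96.6]
244 [130.4  -4.7 105.7]
256 [127.7  -4.5 113.1]
268 [125.8  -4.3 121.1]
280 [124.4  -4.1 129. ]
292 [122.1  -3.9 134.2]
304 [1.799e+02 1.000e-01 2.426e+02]
316 [118.   -3.7 143.8]
328 [112.6  -3.8 142.9]
340 [105.3  -4.  139.6]
352 [ 98.8  -4.1 138.1]
364 [ 92.4  -4.2 137. ]
376 [ 84.7  -4.4 134.7]
388 [ 76.2  -4.5 132.1]
6
100 [165.5  -6.3  -0.3]
112 [158.1  -6.4  -1.1]
124 [ 1.505e+02 -6.500e+00 -1.000e-01]
136 [142.8  -6.5   1.2]
148 [134.8  -6.7  -0.6]
160 [126.7  -6.8  -0.2]
172 [118.3  -6.9  -0.6]
184 [126.2  -4.   95.8]
196 [122.2  -3.9 101.3]
208 [118.3  -3.8 106.2]
220 [114.4  -3.7 110.2]
232 [110.6  -3.6 114. ]
244 [107.3  -3.5 118.4]
256 [104.4  -3.4 123.4]
268 [100.4  -3.4 125.3]
280 [ 97.6  -3.3 129.6]
292 [ 94.5  -3.3 132.7]
304 [ 91.6  -3.2 135.9]
316 [ 89.3  -3.1 139.8]
328 [ 86.6  -3.1 142.8]
340 [ 83.9  -3.  145.6]
352 [ 80.5  -3.  147.2]
364 [ 64.8  -3.6 134. ]
376 [-7.  -6.5 59.2]
388 [-15.4  -6.6  60.8]
```

View pics/sc67.png

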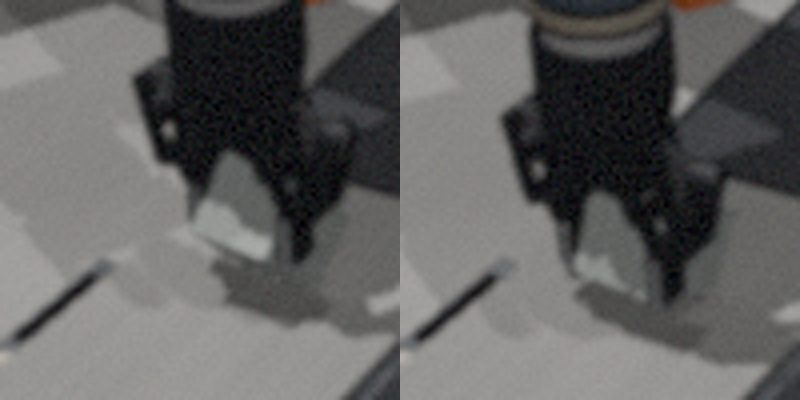

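Measured in the tool-aligned frame:
- The pot is still 60° rotated. Its top face slopes 30°, with the lower mouth corner right at the pan edge.
- It slipped in the pads, so they now hold it low near the base and the palm is close to its upper corner.

First I'll carry it inward so the mouth corner is well on the pan, then lower it slightly. Gradual release and a regrasp come after that.

Emit:
{"fn": "send_rows", "kwargs": {"deltas": [{"delta_pos": [0,0,-2],"twist": 0},{"delta_pos": [0,0,-2],"twist": 0},{"delta_pos": [-5,0,0],"twist": 0},{"delta_pos": [-7,0,0],"twist": 0},{"delta_pos": [-8,0,0],"twist": 0},{"delta_pos": [-7,0,0],"twist": 0},{"delta_pos": [-5,0,0],"twist": 0},{"delta_pos": [0,0,2],"twist": 0},{"delta_pos": [0,0,2],"twist": 0},{"delta_pos": [0,0,1.5],"twist": 0},{"delta_pos": [0,0,1],"twist": 0},{"delta_pos": [0,0,0],"twist": 0}]}}

```text
time: 10.78
position: [0.535, -0.2182, 0.087]
tcp_rot: [3.139, 0.005, 1.512]
ft_force: [-4.8, -5.8, 17.3]
finger_gap: 0.0519
```

```bash
python3 look.py 8 wrist scene;  python3 prof.py wrist_8.pkl 320
```

```text
10.7833 [ 0.535  -0.2182  0.087 ] [3.1389 0.0046 1.5116] [-4.8 -5.8 17.3] 0.051938280590367314
u,v mm 3.0605537119745643 0.8713264803015138
100 [101.1   0.9  -1.1]
112 [92.6  0.8 45. ]
124 [86.8  0.8 60.2]
136 [81.3  0.8 59.8]
148 [ 78.9   0.8 105.8]
160 [ 74.9   0.8 107.4]
172 [ 71.1   0.8 110.1]
184 [ 67.1   0.8 111.4]
196 [ 63.7   0.8 115.4]
208 [ 59.9   0.8 117. ]
220 [ 56.    0.8 118.6]
232 [ 52.2   0.8 119.9]
244 [ 49.    0.7 123.2]
256 [ 45.4   0.7 124.9]
268 [ 42.2   0.7 127.6]
280 [ 38.6   0.7 129. ]
292 [ 36.2   0.7 132.7]
304 [ 32.8   0.7 134.4]
316 [ 28.8   0.7 135.1]
328 [ 26.1   0.7 137.6]
340 [ 23.    0.7 139.5]
352 [ 20.    0.7 141.5]
364 [ 16.1   0.7 142.3]
376 [-61.2   0.8  60.8]
388 [-71.5   0.8  59.7]
```

View pics/L8.png

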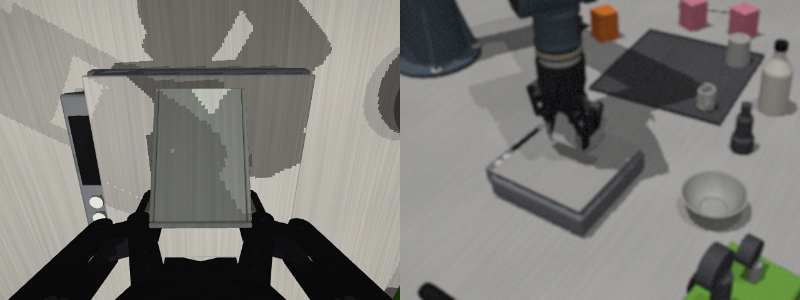

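The pot's mouth corner now rests on the pan at u≈54, but pressing gives 17 N without turning it. I'll ease off and loosen the grip in small steps, so it slides down under finger friction rather than dropping.

Emit:
{"fn": "send_rows", "kwargs": {"deltas": [{"delta_pos": [0,0,-1.5],"twist": 0},{"delta_pos": [0,0,-1.5],"twist": 0},{"delta_pos": [0,0,0],"twist": 0}], "force": 20, "hand": 51}}

```text
time: 11.13
position: [0.5345, -0.2159, 0.0874]
tcp_rot: [3.14, 0.001, 1.51]
ft_force: [-1.0, -1.6, 5.7]
finger_gap: 0.0514
```

Emit:
{"fn": "send_rows", "kwargs": {"deltas": [{"delta_pos": [0,0,0],"twist": 0},{"delta_pos": [0,0,0],"twist": 0}], "hand": 51.7}}

```text
time: 11.3
position: [0.5345, -0.2159, 0.0873]
tcp_rot: [3.141, 0.001, 1.511]
ft_force: [-1.7, -2.2, 6.6]
finger_gap: 0.0518
```

```bash
python3 look.py 9 wrist;  python3 prof.py wrist_9.pkl 320 | awk 'NR%3==0'
```

```text
11.3 [ 0.5345 -0.2159  0.0873] [3.1409e+00 8.0000e-04 1.5106e+00] [-1.7 -2.2  6.6] 0.05181278980000301
u,v mm 5.346753692456758 0.31657197508880375
124 [89.2  0.3 45.9]
160 [ 77.1   0.3 108.7]
196 [ 65.7   0.3 115.4]
232 [ 54.6   0.3 121.3]
268 [ 44.3   0.3 127.9]
304 [ 34.1   0.3 133.4]
340 [ 24.7   0.3 139.4]
376 [-59.4   0.2  60.1]
```

Emit:
{"fn": "send_rows", "kwargs": {"deltas": [{"delta_pos": [0,0,-1],"twist": 0},{"delta_pos": [0,0,0],"twist": 0}], "hand": 52.1}}

```text
time: 11.52
position: [0.5344, -0.2155, 0.0877]
tcp_rot: [3.141, 0.0, 1.511]
ft_force: [-0.2, -2.0, 3.4]
finger_gap: 0.0522
```

```bash
python3 look.py 10 wrist;  python3 prof.py wrist_10.pkl 320 | awk 'NR%3==0'
```

```text
11.5167 [ 0.5344 -0.2155  0.0877] [3.1414e+00 2.0000e-04 1.5105e+00] [-0.2 -2.   3.4] 0.052171678561491255
u,v mm 5.691504266644971 0.11670924766521253
124 [89.6  0.  45.6]
160 [7.740e+01 1.000e-01 1.085e+02]
196 [6.590e+01 1.000e-01 1.151e+02]
232 [5.500e+01 1.000e-01 1.219e+02]
268 [4.470e+01 1.000e-01 1.285e+02]
304 [3.460e+01 1.000e-01 1.341e+02]
340 [2.570e+01 1.000e-01 1.407e+02]
376 [-59.4  -0.1  60.1]
```

Emit:
{"fn": "send_rows", "kwargs": {"deltas": [{"delta_pos": [0,0,0],"twist": 0}], "hand": 52.4}}

```text
time: 11.65
position: [0.5342, -0.2154, 0.0876]
tcp_rot: [-3.142, -0.0, 1.51]
ft_force: [0.5, -1.5, 0.6]
finger_gap: 0.0523
```

```bash
python3 look.py 11 wrist;  python3 prof.py wrist_11.pkl 320 | awk 'NR%3==0'
```

```text
11.65 [ 0.5342 -0.2154  0.0876] [-3.1416e+00 -2.0000e-04  1.5102e+00] [ 0.5 -1.5  0.6] 0.05234193299149102
u,v mm 5.803843047204401 -0.003982268624530348
124 [89.7 -0.  44.1]
160 [ 77.4   0.  107.4]
196 [ 66.3   0.  116.2]
232 [ 55.3   0.  122.4]
268 [ 89.2   0.3 228.2]
304 [ 34.7   0.  134. ]
340 [ 25.1   0.  139.7]
376 [-58.9  -0.2  60.3]
```

Emit:
{"fn": "send_rows", "kwargs": {"deltas": [{"delta_pos": [0,0,0],"twist": 0}], "hand": 52.6}}

```text
time: 11.78
position: [0.5341, -0.2153, 0.0875]
tcp_rot: [-3.141, -0.0, 1.51]
ft_force: [0.2, -0.8, 1.7]
finger_gap: 0.0524
```

```bash
python3 look.py 12 wrist;  python3 prof.py wrist_12.pkl 320 | awk 'NR%3==0'
```

```text
11.7833 [ 0.5341 -0.2153  0.0875] [-3.1413e+00 -4.0000e-04  1.5102e+00] [ 0.2 -0.8  1.7] 0.05240739841190671
u,v mm 5.859245009058156 -0.11315907224290492
124 [89.8 -0.1 45.6]
160 [ 77.7  -0.  109. ]
196 [ 6.630e+01 -1.000e-01  1.161e+02]
232 [ 5.500e+01 -1.000e-01  1.211e+02]
268 [ 4.500e+01 -1.000e-01  1.286e+02]
304 [ 3.560e+01 -1.000e-01  1.354e+02]
340 [ 2.54e+01 -1.00e-01  1.40e+02]
376 [-59.3  -0.3  59.7]
```

Emit:
{"fn": "send_rows", "kwargs": {"deltas": [{"delta_pos": [0,0,0],"twist": 0}], "hand": 52.8}}

```text
time: 11.92
position: [0.5341, -0.2153, 0.0875]
tcp_rot: [-3.141, -0.0, 1.51]
ft_force: [0.9, -1.3, 0.4]
finger_gap: 0.0529
```

```bash
python3 look.py 13 wrist;  python3 prof.py wrist_13.pkl 320 | awk 'NR%3==0'
```

```text
11.9167 [ 0.5341 -0.2153  0.0875] [-3.1412e+00 -4.0000e-04  1.5102e+00] [ 0.9 -1.3  0.4] 0.05291403507558924
u,v mm 5.877730143559931 -0.1917441951538183
124 [89.8 -0.2 46.4]
160 [ 7.760e+01 -1.000e-01  1.086e+02]
196 [ 6.630e+01 -1.000e-01  1.159e+02]
232 [ 5.540e+01 -1.000e-01  1.223e+02]
268 [ 4.500e+01 -1.000e-01  1.286e+02]
304 [ 3.510e+01 -1.000e-01  1.345e+02]
340 [ 2.520e+01 -1.000e-01  1.397e+02]
376 [-59.1  -0.4  60. ]
```

Emit:
{"fn": "send_rows", "kwargs": {"deltas": [{"delta_pos": [0,0,0],"twist": 0}], "hand": 53.0}}

```text
time: 12.05
position: [0.534, -0.2153, 0.0876]
tcp_rot: [-3.141, -0.0, 1.51]
ft_force: [0.2, -0.1, 0.4]
finger_gap: 0.053
```

```bash
python3 look.py 14 wrist;  python3 prof.py wrist_14.pkl 320 | awk 'NR%3==0'
```

```text
12.05 [ 0.534  -0.2153  0.0876] [-3.1411e+00 -4.0000e-04  1.5102e+00] [ 0.2 -0.1  0.4] 0.053016827045261866
u,v mm 5.863513250007314 -0.2609095598270446
124 [89.8 -0.3 45.3]
160 [ 77.6  -0.2 108.8]
196 [ 66.2  -0.2 115.7]
232 [ 55.3  -0.2 122.2]
268 [ 45.2  -0.2 129. ]
304 [ 35.9  -0.2 136. ]
340 [ 26.   -0.2 140.8]
376 [-58.9  -0.5  60.3]
```

View pics/L14.png

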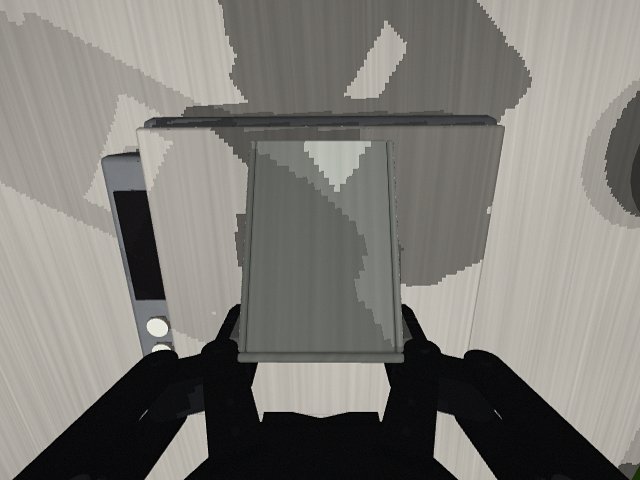

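Emit:
{"fn": "send_rows", "kwargs": {"deltas": [{"delta_pos": [0,0,0],"twist": 0}], "hand": 53.3}}

```text
time: 12.18
position: [0.534, -0.2154, 0.0876]
tcp_rot: [-3.141, -0.0, 1.51]
ft_force: [-0.2, 0.2, 0.5]
finger_gap: 0.0536
```

```bash
python3 look.py 15 wrist;  python3 prof.py wrist_15.pkl 320 | awk 'NR%3==0'
```

```text
12.1833 [ 0.534  -0.2154  0.0876] [-3.1411e+00 -4.0000e-04  1.5102e+00] [-0.2  0.2  0.5] 0.05363208481869504
u,v mm 5.839412222844404 -0.28907706726888377
124 [89.8 -0.3 45.5]
160 [ 77.5  -0.2 107.6]
196 [ 66.2  -0.2 115.9]
232 [ 55.3  -0.2 122.3]
268 [ 44.7  -0.2 128.1]
304 [ 35.3  -0.2 135. ]
340 [ 25.7  -0.2 140.4]
376 [-59.7  -0.5  59.4]
```

Emit:
{"fn": "send_rows", "kwargs": {"deltas": [{"delta_pos": [0,0,0],"twist": 0}], "hand": 53.7}}

```text
time: 12.32
position: [0.534, -0.2154, 0.0877]
tcp_rot: [-3.141, -0.0, 1.51]
ft_force: [0.8, -0.4, 0.7]
finger_gap: 0.0536
```

```bash
python3 look.py 16 wrist;  python3 prof.py wrist_16.pkl 320 | awk 'NR%3==0'
```

```text
12.3167 [ 0.534  -0.2154  0.0877] [-3.1412e+00 -3.0000e-04  1.5103e+00] [ 0.8 -0.4  0.7] 0.05362781735448121
u,v mm 5.796840121671837 -0.2445988413332933
124 [89.7 -0.3 45.3]
160 [ 77.5  -0.2 108.5]
196 [ 66.   -0.2 115.4]
232 [ 55.3  -0.2 122.5]
268 [ 44.9  -0.2 128.6]
304 [ 34.4  -0.2 133.6]
340 [ 25.2  -0.2 139.9]
376 [-60.3  -0.5  58.9]
```

Emit:
{"fn": "send_rows", "kwargs": {"deltas": [{"delta_pos": [0,0,0],"twist": 0}], "hand": 54.1}}

```text
time: 12.45
position: [0.5341, -0.2155, 0.0877]
tcp_rot: [-3.141, -0.0, 1.51]
ft_force: [0.0, -0.2, -0.0]
finger_gap: 0.0539
```

```bash
python3 look.py 17 wrist scene;  python3 prof.py wrist_17.pkl 320 | awk 'NR%3==0'; python3 -c "
import pickle,cv2
p,d,c=pickle.load(open('scene_17.pkl','rb'));cv2.imwrite('pics/s17.png',cv2.resize(p[190:310,220:340][:,:,::-1],(600,600),interpolation=2))"
```

```text
12.45 [ 0.5341 -0.2155  0.0877] [-3.1413e+00 -2.0000e-04  1.5102e+00] [ 0.  -0.2 -0. ] 0.05389670180632116
u,v mm 5.744841374845407 -0.18179463436576632
124 [89.7 -0.2 45.8]
160 [ 7.740e+01 -1.000e-01  1.079e+02]
196 [ 6.590e+01 -1.000e-01  1.152e+02]
232 [ 5.470e+01 -1.000e-01  1.209e+02]
268 [ 4.430e+01 -1.000e-01  1.275e+02]
304 [ 3.390e+01 -1.000e-01  1.329e+02]
340 [ 2.500e+01 -1.000e-01  1.399e+02]
376 [-59.9  -0.4  59.4]
```

View pics/s17.png

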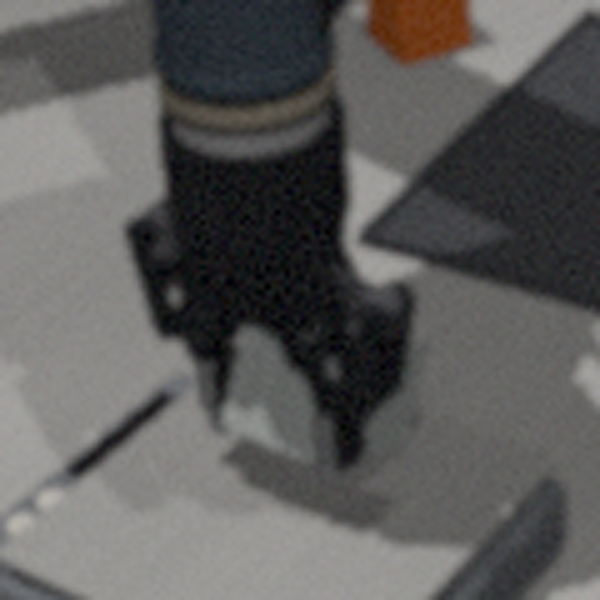

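Emit:
{"fn": "send_rows", "kwargs": {"deltas": [{"delta_pos": [0,0,1],"twist": 0},{"delta_pos": [0,0,1],"twist": 0},{"delta_pos": [0,0,0],"twist": 0}]}}

```text
time: 12.8
position: [0.5346, -0.2162, 0.0862]
tcp_rot: [3.141, 0.001, 1.51]
ft_force: [-0.3, -1.7, 3.4]
finger_gap: 0.054
```

```bash
python3 look.py 18 wrist;  python3 prof.py wrist_18.pkl 320 | awk 'NR%3==0'
```

```text
12.8 [ 0.5346 -0.2162  0.0862] [3.1405e+00 1.1000e-03 1.5102e+00] [-0.3 -1.7  3.4] 0.05399289211130514
u,v mm 5.025443333712149 0.38040241653003387
124 [88.9  0.4 57.8]
160 [ 77.    0.4 109.3]
196 [ 65.8   0.4 116.3]
232 [ 55.1   0.4 122.7]
268 [ 44.3   0.4 127.3]
304 [ 34.3   0.4 133.1]
340 [ 24.8   0.4 138.9]
376 [-59.1   0.2  59.7]
```

Emit:
{"fn": "send_rows", "kwargs": {"deltas": [{"delta_pos": [0,0,1],"twist": 0},{"delta_pos": [0,0,1],"twist": 0},{"delta_pos": [0,0,1],"twist": 0},{"delta_pos": [0,0,0],"twist": 0}]}}

```text
time: 13.18
position: [0.535, -0.2173, 0.084]
tcp_rot: [3.139, 0.003, 1.511]
ft_force: [-1.2, -3.5, 8.4]
finger_gap: 0.0542
```

```bash
python3 look.py 19 wrist;  python3 prof.py wrist_19.pkl 320 | awk 'NR>3'
```

```text
13.1833 [ 0.535  -0.2173  0.084 ] [3.1391e+00 3.0000e-03 1.5106e+00] [-1.2 -3.5  8.4] 0.0541671334927197
u,v mm 3.958844014649415 0.892621001166219
136 [82.4  0.9 60.4]
148 [ 80.    0.9 106.9]
160 [ 76.2   0.9 108.8]
172 [ 72.4   0.9 110.8]
184 [ 68.8   0.9 113.3]
196 [ 65.    0.9 114.8]
208 [ 61.6   0.9 117.8]
220 [ 58.    0.9 119.7]
232 [ 54.5   0.9 121.5]
244 [ 50.8   0.8 122.9]
256 [ 47.6   0.8 125.2]
268 [ 44.3   0.8 127.3]
280 [ 40.1   0.8 127.5]
292 [ 37.9   0.8 131.4]
304 [ 34.3   0.8 132.6]
316 [ 31.    0.8 134.3]
328 [ 27.8   0.8 136. ]
340 [ 26.1   0.8 139.7]
352 [ 22.1   0.8 140.1]
364 [ 19.1   0.8 141.9]
376 [-57.7   0.8  60.6]
388 [-68.    0.8  59.3]
```

The slope is still 30° with a gap of 54 mm, so the pot is wedged higher up between the fingers. I'll relax the load and keep opening in fine steps, so it creeps down instead of dropping.

Emit:
{"fn": "send_rows", "kwargs": {"deltas": [{"delta_pos": [0,0,-1],"twist": 0},{"delta_pos": [0,0,-1],"twist": 0},{"delta_pos": [0,0,0],"twist": 0}]}}

```text
time: 13.48
position: [0.5342, -0.2156, 0.085]
tcp_rot: [3.141, 0.0, 1.51]
ft_force: [-0.3, -2.5, 4.5]
finger_gap: 0.0539
```

```bash
python3 look.py 20 wrist scene top;  python3 prof.py wrist_20.pkl 320 | awk 'NR==6||NR==21'; python3 -c "
import pickle,cv2
p,d,c=pickle.load(open('wrist_20.pkl','rb'));a=cv2.resize(p[240:420,180:460][:,:,::-1],(780,500),interpolation=2)
cv2.imwrite('pics/w20c.png',a)"
```

```text
13.4833 [ 0.5342 -0.2156  0.085 ] [3.1414e+00 2.0000e-04 1.5103e+00] [-0.3 -2.5  4.5] 0.05391081685450033
u,v mm 5.5951796570671775 -0.029490555171287073
160 [ 77.6   0.  108.5]
340 [ 26.6   0.  139.5]
```

View pics/w20c.png

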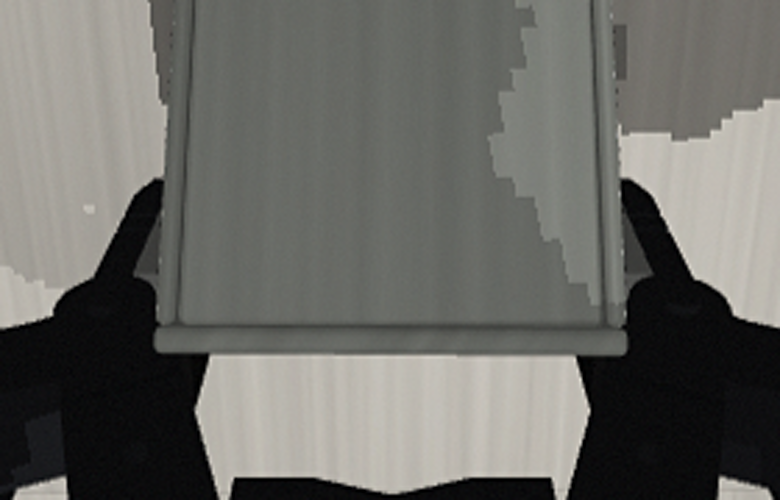

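The enlarged wrist crop shows the base corner wedged between the converging finger links at rows 280–350. So I'll close the pads lightly and raise the tool slowly, so the pads slide up the pot with light friction.

Emit:
{"fn": "send_rows", "kwargs": {"deltas": [{"delta_pos": [0,0,0],"twist": 0},{"delta_pos": [0,0,0],"twist": 0}], "hand": 52.2, "force": 20}}

```text
time: 13.8
position: [0.5344, -0.2158, 0.085]
tcp_rot: [3.141, 0.0, 1.51]
ft_force: [0.1, -2.2, 4.0]
finger_gap: 0.052
```

Emit:
{"fn": "send_rows", "kwargs": {"deltas": [{"delta_pos": [0,0,-1],"twist": 0},{"delta_pos": [0,0,-1],"twist": 0},{"delta_pos": [0,0,-1],"twist": 0},{"delta_pos": [0,0,-1],"twist": 0}]}}

```text
time: 14.13
position: [0.5334, -0.2146, 0.0881]
tcp_rot: [-3.139, -0.002, 1.51]
ft_force: [0.1, -0.1, 0.5]
finger_gap: 0.0521
```

```bash
python3 look.py 21 wrist;  python3 prof.py wrist_21.pkl 320 | awk 'NR==6||NR==13||NR==21'
```

```text
14.1333 [ 0.5334 -0.2146  0.0881] [-3.1395e+00 -1.7000e-03  1.5103e+00] [ 0.1 -0.1  0.5] 0.052130378950527786
u,v mm 6.602809663760719 -0.9101499866340375
160 [ 78.2  -0.8 107.6]
244 [ 52.9  -0.8 126.3]
340 [ 28.3  -0.8 143.7]
```

Useful: with the light grip, the pot pivots freely about its mouth corner on the pan as the tool rises (slope 30° → 36°). That gives me a controlled way to stand it mouth-down on the pan, then regrasp near the base where the lever is longer. I'll follow that arc.

Emit:
{"fn": "send_rows", "kwargs": {"deltas": [{"delta_pos": [2,0,-3.1],"twist": 0},{"delta_pos": [2.2,0,-3],"twist": 0},{"delta_pos": [2.4,0,-2.8],"twist": 0},{"delta_pos": [2.6,0,-2.7],"twist": 0},{"delta_pos": [0,0,0],"twist": 0}]}}

```text
time: 14.6
position: [0.5348, -0.2057, 0.1011]
tcp_rot: [3.141, -0.0, 1.511]
ft_force: [0.3, -0.1, -0.8]
finger_gap: 0.0525
```

```bash
python3 look.py 22 wrist scene;  python3 prof.py wrist_22.pkl 320 | awk 'NR>4'
```

```text
14.6 [ 0.5348 -0.2057  0.1011] [ 3.1413 -0.      1.5107] [ 0.3 -0.1 -0.8] 0.052470607049986184
u,v mm 15.511631262580877 -0.05002300847569799
148 [87.4 -0.1 60.1]
160 [81.2 -0.1 59.9]
172 [75.1 -0.1 61.6]
184 [68.4 -0.2 60.2]
196 [61.5 -0.2 59.4]
208 [55.2 -0.2 61.4]
220 [48.5 -0.2 62.3]
232 [ 5.710e+01 -1.000e-01  1.112e+02]
244 [ 5.250e+01 -1.000e-01  1.131e+02]
256 [ 4.660e+01 -1.000e-01  1.117e+02]
268 [ 4.120e+01 -1.000e-01  1.119e+02]
280 [ 3.590e+01 -1.000e-01  1.126e+02]
292 [ 2.960e+01 -1.000e-01  1.116e+02]
304 [ 2.370e+01 -1.000e-01  1.119e+02]
316 [ 1.800e+01 -1.000e-01  1.125e+02]
328 [ 1.110e+01 -1.000e-01  1.116e+02]
340 [ 4.700e+00 -1.000e-01  1.117e+02]
352 [-1.500e+00 -1.000e-01  1.123e+02]
364 [-7.900e+00 -1.000e-01  1.127e+02]
376 [-15.4  -0.2 112.1]
388 [-72.1  -0.3  59.4]
```

View pics/L22.png

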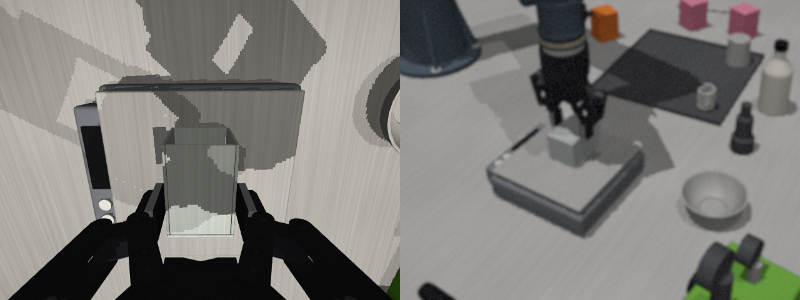

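Unexpectedly, the pot slid in the light grip and now lies flat on its side. Its top face is level at z 0.112, the mouth is toward +y (u=57) and the base is at u=−18. So the first 90° is done.

For the second 90°, I'll grip lightly with just the fingertips near the mouth end and lift. The base should stay down by its weight, and the pot should stand up about its base edge.

Emit:
{"fn": "send_rows", "kwargs": {"deltas": [{"delta_pos": [0,0,0],"twist": 0},{"delta_pos": [0,0,0],"twist": 0},{"delta_pos": [0,0,0],"twist": 0},{"delta_pos": [0,0,-7],"twist": 0},{"delta_pos": [0,0,-8],"twist": 0},{"delta_pos": [7,0,-7],"twist": 0},{"delta_pos": [8,0,0],"twist": 0},{"delta_pos": [8,0,0],"twist": 0},{"delta_pos": [5,0,0],"twist": 0},{"delta_pos": [0,0,0],"twist": 0}], "hand": 66}}

```text
time: 15.53
position: [0.5359, -0.1765, 0.1222]
tcp_rot: [-3.14, -0.001, 1.512]
ft_force: [-0.7, -0.8, 0.0]
finger_gap: 0.0657
```

```bash
python3 look.py 23 wrist scene;  python3 prof.py wrist_23.pkl 320 | awk 'NR>4'
```

```text
15.5333 [ 0.5359 -0.1765  0.1222] [-3.1403e+00 -9.0000e-04  1.5120e+00] [-0.7 -0.8  0. ] 0.06574234178181096
u,v mm 44.76093957735177 -0.7104040326666946
148 [111.6  -1.1   0.4]
160 [102.7  -1.1   0.5]
172 [93.5 -1.1  0.9]
184 [91.6 -1.  45.5]
196 [86.6 -1.  60. ]
208 [78.9 -1.  59.5]
220 [71.3 -1.  60.5]
232 [63.1 -1.  59.6]
244 [55.6 -0.9 61.6]
256 [47.8 -0.9 63. ]
268 [38.9 -0.9 62.1]
280 [ 54.4  -0.8 111.7]
292 [ 47.6  -0.8 111.6]
304 [ 40.9  -0.8 112.1]
316 [ 33.4  -0.8 111.5]
328 [ 26.9  -0.8 112.7]
340 [ 18.6  -0.8 111.6]
352 [ 11.1  -0.8 111.8]
364 [  3.5  -0.8 112.2]
376 [ -4.   -0.8 113. ]
388 [-14.   -0.8 111.3]
```

View pics/L23.png

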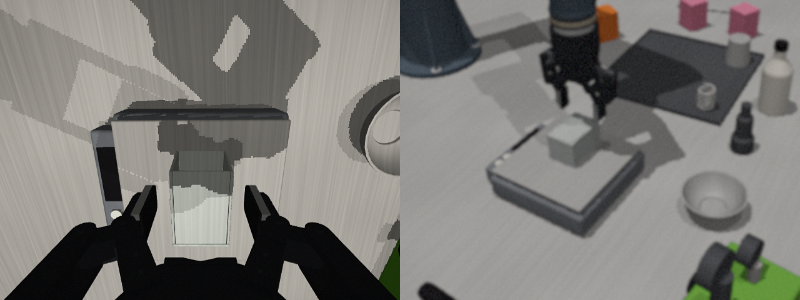

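The wrist view looks into the open mouth: depth inside reads 62 mm, the inner wall. So the mouth does face +y. I'll close lightly and try a small lift.

Emit:
{"fn": "send_rows", "kwargs": {"deltas": [{"delta_pos": [0,0,0],"twist": 0},{"delta_pos": [0,0,0],"twist": 0},{"delta_pos": [0,0,0],"twist": 0},{"delta_pos": [0,0,0],"twist": 0},{"delta_pos": [0,0,0],"twist": 0},{"delta_pos": [0,0,0],"twist": 0}], "hand": 51.8, "force": 20}}

```text
time: 16.13
position: [0.5363, -0.1786, 0.1223]
tcp_rot: [-3.141, -0.0, 1.51]
ft_force: [0.3, -0.0, -0.0]
finger_gap: 0.0517
```

Emit:
{"fn": "send_rows", "kwargs": {"deltas": [{"delta_pos": [-1,0,-2.5],"twist": 0},{"delta_pos": [-1,0,-2.5],"twist": 0},{"delta_pos": [-1,0,-2.5],"twist": 0},{"delta_pos": [-1.2,0,-2.5],"twist": 0},{"delta_pos": [0,0,0],"twist": 0}]}}

```text
time: 16.55
position: [0.5367, -0.1832, 0.1332]
tcp_rot: [3.14, 0.001, 1.51]
ft_force: [0.2, -0.4, 0.4]
finger_gap: 0.0519
```

```bash
python3 look.py 24 wrist scene;  python3 prof.py wrist_24.pkl 320 | awk 'NR>12'
```

```text
16.55 [ 0.5367 -0.1832  0.1332] [3.1402e+00 8.0000e-04 1.5100e+00] [ 0.2 -0.4  0.4] 0.051854396374358576
u,v mm 38.132717043984314 0.4344887612410382
244 [45.4  0.4 63. ]
256 [ 56.6   0.4 112.4]
268 [ 49.2   0.4 111.2]
280 [ 42.7   0.4 112.5]
292 [ 36.1   0.4 113.6]
304 [ 27.8   0.3 112. ]
316 [ 19.7   0.3 111.2]
328 [ 12.7   0.3 112.5]
340 [  4.2   0.3 111.8]
352 [ -4.8   0.3 110.9]
364 [-12.3   0.3 112.3]
376 [-67.4   0.2  59.8]
388 [-78.2   0.2  61.1]
```

View pics/L24.png

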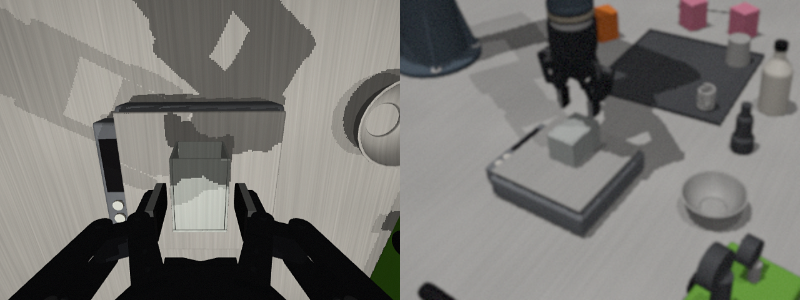

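The pot didn't lift; the pads slid off. I'll take a deeper and somewhat firmer hold.

Emit:
{"fn": "send_rows", "kwargs": {"deltas": [{"delta_pos": [0,0,0],"twist": 0},{"delta_pos": [3,0,0],"twist": 0},{"delta_pos": [3,0,7],"twist": 0},{"delta_pos": [1,0,8],"twist": 0},{"delta_pos": [0,0,7],"twist": 0},{"delta_pos": [0,0,0],"twist": 0}], "hand": 60}}

```text
time: 17.15
position: [0.5353, -0.1747, 0.1083]
tcp_rot: [-3.138, -0.002, 1.511]
ft_force: [-0.3, -0.3, -1.0]
finger_gap: 0.0602
```

Emit:
{"fn": "send_rows", "kwargs": {"deltas": [{"delta_pos": [0,0,0],"twist": 0},{"delta_pos": [0,0,0],"twist": 0},{"delta_pos": [0,0,0],"twist": 0},{"delta_pos": [0,0,0],"twist": 0}], "hand": 51.3}}

```text
time: 17.48
position: [0.5367, -0.1758, 0.1105]
tcp_rot: [3.141, 0.0, 1.51]
ft_force: [0.3, -0.3, -0.4]
finger_gap: 0.0514
```

Emit:
{"fn": "send_rows", "kwargs": {"deltas": [{"delta_pos": [-1,0,-2.5],"twist": 0},{"delta_pos": [-1,0,-2.5],"twist": 0},{"delta_pos": [-1,0,-2.5],"twist": 0},{"delta_pos": [-1.2,0,-2.5],"twist": 0},{"delta_pos": [0,0,0],"twist": 0}]}}

```text
time: 17.9
position: [0.5368, -0.1804, 0.1212]
tcp_rot: [3.14, 0.001, 1.51]
ft_force: [0.0, 0.2, -1.0]
finger_gap: 0.0512
```

```bash
python3 look.py 25 wrist scene;  python3 prof.py wrist_25.pkl 320 | awk 'NR>12'
```

```text
17.9 [ 0.5368 -0.1804  0.1212] [3.14e+00 8.00e-04 1.51e+00] [ 0.   0.2 -1. ] 0.05123408909589892
u,v mm 40.92316316751024 0.4592960467413094
244 [51.5  0.4 60.3]
256 [48.7  0.4 74. ]
268 [40.9  0.4 74.4]
280 [32.1  0.4 73.1]
292 [ 50.5   0.4 123.4]
304 [ 44.5   0.4 124. ]
316 [ 38.1   0.4 124.1]
328 [ 30.8   0.4 123.3]
340 [ 24.3   0.4 123.8]
352 [ 17.1   0.3 123.6]
364 [  9.5   0.3 123.2]
376 [  2.2   0.3 123.5]
388 [ -6.3   0.3 122.6]
```

View pics/L25.png

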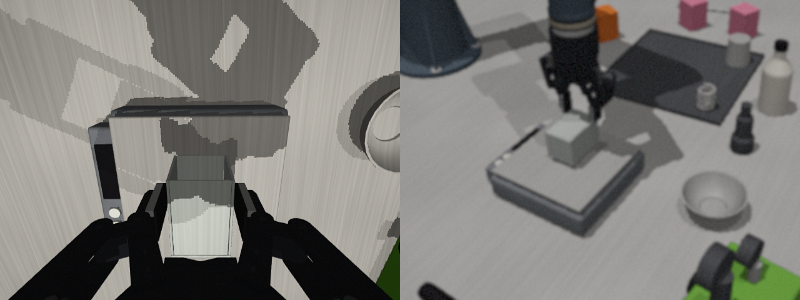

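The whole pot now rises level by 11 mm. I'll loosen a little so the base swings down.

Emit:
{"fn": "send_rows", "kwargs": {"deltas": [{"delta_pos": [0,0,0],"twist": 0},{"delta_pos": [0,0,0],"twist": 0}], "hand": 51.6}}

```text
time: 18.17
position: [0.5362, -0.1797, 0.1203]
tcp_rot: [-3.141, -0.0, 1.51]
ft_force: [-0.3, 0.3, -0.4]
finger_gap: 0.0522
```

```bash
python3 look.py 26 wrist;  python3 prof.py wrist_26.pkl 320 | awk 'NR>12&&NR%2==0'
```

```text
18.1667 [ 0.5362 -0.1797  0.1203] [-3.1413e+00 -2.0000e-04  1.5102e+00] [-0.3  0.3 -0.4] 0.052155084208775244
u,v mm 41.52490915187683 -0.20818561294999718
256 [49.6 -0.4 73.6]
280 [33.5 -0.4 73.7]
304 [ 44.6  -0.3 122.2]
328 [ 31.6  -0.3 122.5]
352 [ 17.   -0.3 121.7]
376 [  1.9  -0.3 121.5]
```

Emit:
{"fn": "send_rows", "kwargs": {"deltas": [{"delta_pos": [0,0,0],"twist": 0},{"delta_pos": [0,0,0],"twist": 0}], "hand": 51.75}}

```text
time: 18.38
position: [0.5363, -0.1798, 0.1204]
tcp_rot: [-3.141, -0.0, 1.51]
ft_force: [-0.6, -0.7, -0.8]
finger_gap: 0.0518
```

```bash
python3 look.py 27 wrist;  python3 prof.py wrist_27.pkl 320 | awk 'NR>12&&NR%2==0'
```

```text
18.3833 [ 0.5363 -0.1798  0.1204] [-3.1415e+00 -1.0000e-04  1.5103e+00] [-0.6 -0.7 -0.8] 0.051807876388871306
u,v mm 41.51522658713091 -0.09225279803317916
256 [49.4 -0.2 73.2]
280 [32.3 -0.3 71.4]
304 [ 44.2  -0.2 121.6]
328 [ 30.1  -0.2 120.4]
352 [ 13.9  -0.2 117.8]
376 [ -5.1  -0.3 113.6]
```

The base is swinging down, tilted about 9°. Now I'll raise along an arc about the base edge.

Emit:
{"fn": "send_rows", "kwargs": {"deltas": [{"delta_pos": [-2.7,0,-3.1],"twist": 0},{"delta_pos": [-2.7,0,-3.1],"twist": 0},{"delta_pos": [-3,0,-2.8],"twist": 0},{"delta_pos": [-3,0,-2.8],"twist": 0},{"delta_pos": [0,0,0],"twist": 0}]}}

```text
time: 18.85
position: [0.5362, -0.1923, 0.1331]
tcp_rot: [3.14, 0.001, 1.509]
ft_force: [-0.4, -0.6, -1.0]
finger_gap: 0.0519
```

```bash
python3 look.py 28 wrist scene;  python3 prof.py wrist_28.pkl 320 | awk 'NR>8'
```

```text
18.85 [ 0.5362 -0.1923  0.1331] [3.1399e+00 1.1000e-03 1.5095e+00] [-0.4 -0.6 -1. ] 0.05185898132895272
u,v mm 28.973939230069828 0.5128437702629881
196 [68.4  0.5 59.6]
208 [60.2  0.5 58.9]
220 [52.1  0.5 59.8]
232 [53.3  0.5 89.4]
244 [44.6  0.5 86.1]
256 [35.   0.4 81.5]
268 [25.2  0.4 78. ]
280 [13.9  0.4 72.2]
292 [ 39.8   0.4 137.5]
304 [ 31.3   0.4 133.7]
316 [ 22.4   0.4 130. ]
328 [ 13.2   0.4 126.6]
340 [  2.4   0.4 121.9]
352 [ -9.6   0.3 116.4]
364 [-22.5   0.3 110.9]
376 [-77.3   0.2  59. ]
388 [-88.    0.2  60.3]
```

View pics/L28.png

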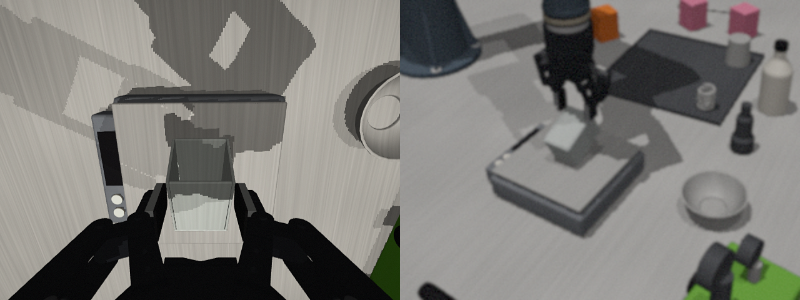

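It works well: the pot is tilted 23° with its base edge on the pan. Continuing the arc.

Emit:
{"fn": "send_rows", "kwargs": {"deltas": [{"delta_pos": [-3.2,0,-1.9],"twist": 0},{"delta_pos": [-3.3,0,-1.8],"twist": 0},{"delta_pos": [-3.4,0,-1.5],"twist": 0},{"delta_pos": [-3.4,0,-1.4],"twist": 0},{"delta_pos": [-3.5,0,-1.1],"twist": 0},{"delta_pos": [-3.5,0,-1.1],"twist": 0},{"delta_pos": [0,0,0],"twist": 0}]}}

```text
time: 19.53
position: [0.5346, -0.2124, 0.1415]
tcp_rot: [3.141, 0.001, 1.51]
ft_force: [0.2, 0.4, 2.3]
finger_gap: 0.0519
```

```bash
python3 look.py 29 wrist scene;  python3 prof.py wrist_29.pkl 320 | awk 'NR>8'
```

```text
19.5333 [ 0.5346 -0.2124  0.1415] [3.1408e+00 7.0000e-04 1.5095e+00] [0.2 0.4 2.3] 0.0519131764862224
u,v mm 8.789088223708616 0.20176480425968082
196 [46.5  0.2 59.9]
208 [ 49.9   0.2 108. ]
220 [ 41.4   0.2 101.6]
232 [32.4  0.1 95.6]
244 [21.2  0.1 85.6]
256 [ 9.9  0.1 77.9]
268 [-3.3  0.1 67.6]
280 [-12.3   0.   68.3]
292 [ 19.8   0.2 146.3]
304 [9.700e+00 1.000e-01 1.396e+02]
316 [-3.1e+00  1.0e-01  1.3e+02]
328 [-1.820e+01  1.000e-01  1.185e+02]
340 [-36.8   0.  104.1]
352 [-80.2  -0.1  60. ]
364 [-142.    -0.3   -0.4]
376 [-157.2   -0.3   -0.3]
388 [-173.8   -0.3   -1.1]
```

View pics/L29.png

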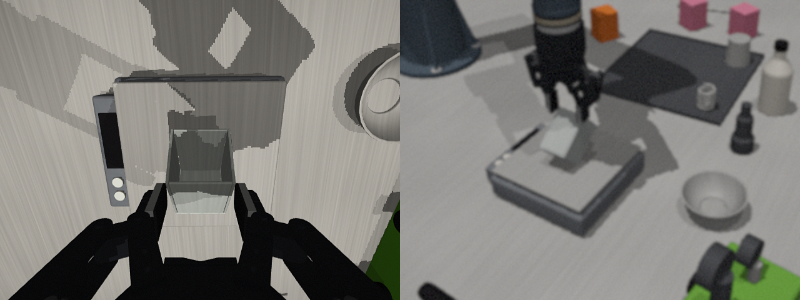

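It's now tilted 37° with the base edge still at u≈−9. Next stretch:

Emit:
{"fn": "send_rows", "kwargs": {"deltas": [{"delta_pos": [-3.7,0,-0.8],"twist": 0},{"delta_pos": [-3.7,0,-0.7],"twist": 0},{"delta_pos": [-3.7,0,-0.4],"twist": 0},{"delta_pos": [-3.8,0,-0.3],"twist": 0},{"delta_pos": [-3.8,0,0],"twist": 0},{"delta_pos": [-3.7,0,0],"twist": 0},{"delta_pos": [0,0,0],"twist": 0}]}}

```text
time: 20.22
position: [0.5332, -0.235, 0.1434]
tcp_rot: [3.141, 0.001, 1.509]
ft_force: [1.0, -0.0, 3.4]
finger_gap: 0.0521
```

```bash
python3 look.py 30 wrist scene;  python3 prof.py wrist_30.pkl 320 | awk 'NR>6'
```

```text
20.2167 [ 0.5332 -0.235   0.1434] [3.1410e+00 8.0000e-04 1.5095e+00] [ 1.  -0.   3.4] 0.052128788902749953
u,v mm -13.830786064301503 0.1557410065212783
172 [39.7  0.1 59.3]
184 [31.7  0.1 59.9]
196 [ 36.1   0.2 120.7]
208 [2.750e+01 1.000e-01 1.105e+02]
220 [17.   0.1 97. ]
232 [ 4.9  0.1 82.4]
244 [-9.8  0.  64.4]
256 [-17.    0.   69.1]
268 [-23.5  -0.   75. ]
280 [-30.   -0.   80.3]
292 [-1.700e+00  1.000e-01  1.503e+02]
304 [-1.830e+01  1.000e-01  1.322e+02]
316 [-70.7  -0.1  60.2]
328 [-81.5  -0.1  60.2]
340 [-137.1   -0.3   -1. ]
352 [-151.2   -0.3   -0.2]
364 [-165.3   -0.4    0.8]
376 [-182.3   -0.4   -1.1]
388 [-197.6   -0.4   -0.4]
```

View pics/L30.png

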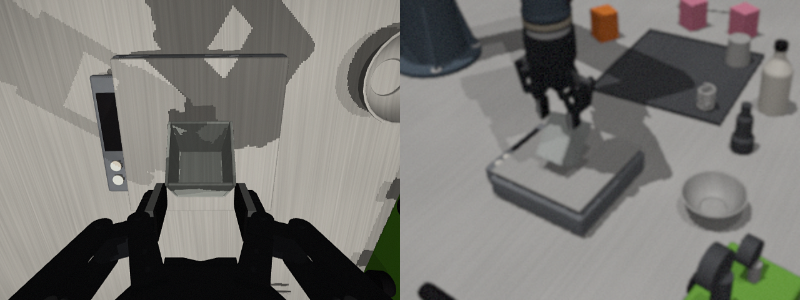

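It's tilted about 50°, near its balance point. I'll hold a bit firmer and let it down onto its base.

Emit:
{"fn": "send_rows", "kwargs": {"deltas": [{"delta_pos": [-3.7,0,0.3],"twist": 0},{"delta_pos": [-3.8,0,0.6],"twist": 0},{"delta_pos": [-3.7,0,0.8],"twist": 0},{"delta_pos": [-3.6,0,0.9],"twist": 0},{"delta_pos": [-3.6,0,1.2],"twist": 0},{"delta_pos": [-3.6,0,1.2],"twist": 0},{"delta_pos": [0,0,0],"twist": 0}], "hand": 51.6}}

```text
time: 20.9
position: [0.5322, -0.2576, 0.1388]
tcp_rot: [3.14, 0.002, 1.51]
ft_force: [-0.4, -2.1, 6.0]
finger_gap: 0.0517
```

```bash
python3 look.py 31 wrist scene;  python3 prof.py wrist_31.pkl 320 | awk 'NR>6'
```

```text
20.9 [ 0.5322 -0.2576  0.1388] [3.1402e+00 2.4000e-03 1.5102e+00] [-0.4 -2.1  6. ] 0.05172910111655903
u,v mm -36.4212956305675 0.4721512783561593
172 [17.8  0.5 60.8]
184 [ 9.9  0.5 60.1]
196 [ 14.5   0.5 120.8]
208 [ 0.6  0.4 88.7]
220 [-13.7   0.4  64.1]
232 [-21.1   0.4  67.7]
244 [ 47.4   0.5 279.2]
256 [-36.    0.4  73.6]
268 [-43.1   0.4  77.3]
280 [-50.2   0.4  80.8]
292 [-34.2   0.4 127.1]
304 [-80.3   0.3  60.1]
316 [-1.285e+02  3.000e-01  1.000e-01]
328 [-142.8    0.2   -1. ]
340 [-155.9    0.2    0.2]
352 [-170.1    0.2    0.4]
364 [-185.4    0.2   -0.3]
376 [-2.007e+02  2.000e-01 -4.000e-01]
388 [-2.163e+02  1.000e-01 -4.000e-01]
```

View pics/L31.png

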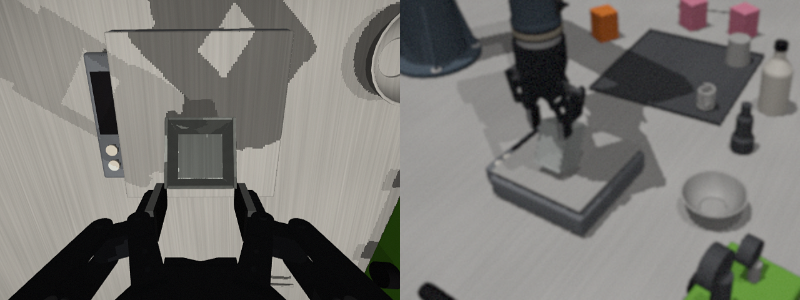

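The tilt is 65° (the inner base slopes 25°), and 6 N means it's pressing gently. I'll follow the arc down.

Emit:
{"fn": "send_rows", "kwargs": {"deltas": [{"delta_pos": [-3.9,0,1.5],"twist": 0},{"delta_pos": [-3.9,0,1.8],"twist": 0},{"delta_pos": [-3.8,0,2.2],"twist": 0},{"delta_pos": [-3.7,0,2.5],"twist": 0},{"delta_pos": [0,0,0],"twist": 0}]}}

```text
time: 21.42
position: [0.5314, -0.2739, 0.1311]
tcp_rot: [3.14, 0.004, 1.511]
ft_force: [-0.9, -3.6, 7.5]
finger_gap: 0.052
```

```bash
python3 look.py 32 wrist scene;  python3 prof.py wrist_32.pkl 320 | awk 'NR>6&&NR<18'
```

```text
21.4167 [ 0.5314 -0.2739  0.1311] [3.1396 0.0044 1.5106] [-0.9 -3.6  7.5] 0.0519514890751787
u,v mm -52.76367379226337 0.6796849146167985
172 [ 2.3  0.7 60. ]
184 [-5.3  0.7 59.7]
196 [-12.4   0.7  62.8]
208 [-19.7   0.6  65.1]
220 [-27.2   0.6  66.8]
232 [-35.4   0.6  66.3]
244 [-42.6   0.6  69.5]
256 [-50.1   0.6  71.7]
268 [-56.7   0.6  75.8]
280 [-50.9   0.6 104.9]
292 [-46.1   0.6 127.7]
```

View pics/L32.png

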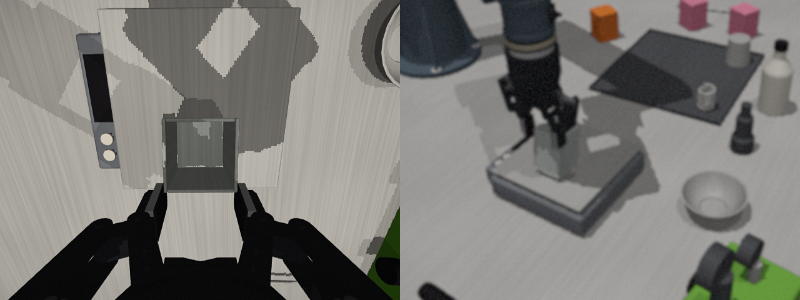

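About 12° left. Finishing the arc.

Emit:
{"fn": "send_rows", "kwargs": {"deltas": [{"delta_pos": [-3.4,0,2.2],"twist": 0},{"delta_pos": [-3.4,0,2.4],"twist": 0},{"delta_pos": [-2.5,0,2.5],"twist": 0},{"delta_pos": [0,0,0],"twist": 0}]}}

```text
time: 21.85
position: [0.5308, -0.2836, 0.1241]
tcp_rot: [3.139, 0.005, 1.511]
ft_force: [-2.3, -3.9, 7.5]
finger_gap: 0.0516
```

```bash
python3 look.py 33 wrist scene;  python3 prof.py wrist_33.pkl 320 | awk 'NR>6&&NR<18'
```

```text
21.85 [ 0.5308 -0.2836  0.1241] [3.1395 0.0054 1.5109] [-2.3 -3.9  7.5] 0.05163598568951526
u,v mm -62.52252495120043 0.6749730210707239
172 [-6.6  0.7 59.8]
184 [-7.   0.6 99.4]
196 [ -5.3   0.6 136.4]
208 [-28.4   0.6  62.9]
220 [-35.7   0.6  64.6]
232 [-43.5   0.6  65. ]
244 [-51.4   0.6  65.3]
256 [-58.4   0.6  68.4]
268 [-57.4   0.6  89.1]
280 [-55.9   0.6 107.7]
292 [-55.5   0.6 121.4]
```

View pics/L33.png

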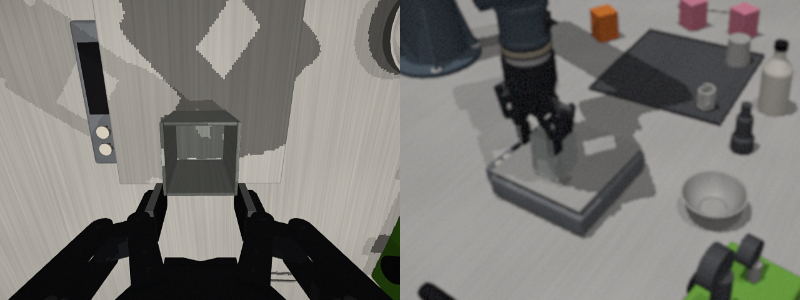

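About 6–8° left. One more press, then a gradual release.

Emit:
{"fn": "send_rows", "kwargs": {"deltas": [{"delta_pos": [-2,0,2],"twist": 0},{"delta_pos": [-1,0,2],"twist": 0},{"delta_pos": [0,0,0],"twist": 0}]}}

```text
time: 22.2
position: [0.5304, -0.2867, 0.1205]
tcp_rot: [3.14, 0.006, 1.512]
ft_force: [-3.7, -6.0, 7.8]
finger_gap: 0.0519
```

Emit:
{"fn": "send_rows", "kwargs": {"deltas": [{"delta_pos": [0,0,0],"twist": 0},{"delta_pos": [0,0,0],"twist": 0}], "hand": 51.9}}

```text
time: 22.37
position: [0.5304, -0.285, 0.1196]
tcp_rot: [3.14, 0.003, 1.51]
ft_force: [-0.9, -3.1, 3.7]
finger_gap: 0.052
```

Emit:
{"fn": "send_rows", "kwargs": {"deltas": [{"delta_pos": [0,0,0],"twist": 0},{"delta_pos": [0,0,0],"twist": 0},{"delta_pos": [0,0,0],"twist": 0}], "hand": 54}}

```text
time: 22.62
position: [0.5295, -0.2824, 0.1183]
tcp_rot: [-3.14, -0.002, 1.51]
ft_force: [-0.1, 0.7, -0.2]
finger_gap: 0.0541
```

```bash
python3 look.py 34 wrist scene;  python3 prof.py wrist_34.pkl 320 | awk 'NR>5&&NR<19'
```

```text
22.6167 [ 0.5295 -0.2824  0.1183] [-3.1398e+00 -1.7000e-03  1.5104e+00] [-0.1  0.7 -0.2] 0.054065302225006856
u,v mm -61.32851749250519 -0.6677108830250317
160 [ 2.8 -0.9 59.8]
172 [-4.2 -0.9 60. ]
184 [-9.3 -0.8 72.2]
196 [ -9.3  -0.7 105.5]
208 [ -9.1  -0.6 130.4]
220 [-32.7  -0.9  63.7]
232 [-41.   -0.9  61.9]
244 [-48.5  -0.9  63.1]
256 [-56.6  -0.9  63. ]
268 [-58.9  -0.9  76.6]
280 [-58.6  -0.8  93.5]
292 [-58.4  -0.8 107.9]
304 [-58.7  -0.7 119.2]
```

View pics/L34.png

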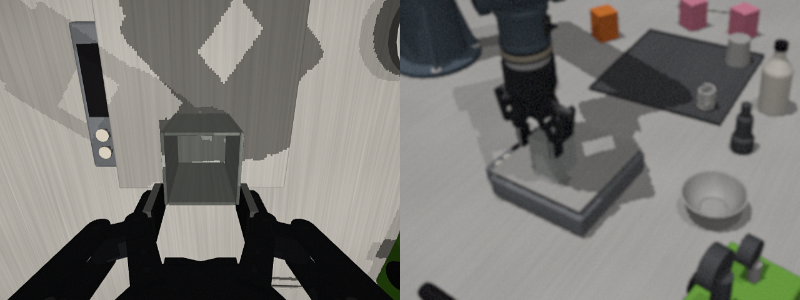

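The pot stands mouth-up: the outer +y face is vertical at u≈−9.2 and the inner floor is level at z 63 mm. Its centre is at u≈−35, inside the limit but off-centre. I'll regrasp it about its middle and move it to the pan centre.

Emit:
{"fn": "send_rows", "kwargs": {"deltas": [{"delta_pos": [0,0,0],"twist": 0},{"delta_pos": [0,0,0],"twist": 0},{"delta_pos": [0,0,0],"twist": 0},{"delta_pos": [6,0,0],"twist": 0},{"delta_pos": [8,0,2],"twist": 0},{"delta_pos": [7,0,4],"twist": 0},{"delta_pos": [5,0,4],"twist": 0},{"delta_pos": [0,0,0],"twist": 0},{"delta_pos": [0,0,0],"twist": 0}], "hand": 68}}

```text
time: 23.47
position: [0.5314, -0.2565, 0.1086]
tcp_rot: [-3.14, -0.001, 1.511]
ft_force: [-0.4, 0.3, -0.8]
finger_gap: 0.0682
```

Emit:
{"fn": "send_rows", "kwargs": {"deltas": [{"delta_pos": [0,0,0],"twist": 0},{"delta_pos": [0,0,0],"twist": 0},{"delta_pos": [0,0,0],"twist": 0},{"delta_pos": [0,0,0],"twist": 0},{"delta_pos": [0,0,0],"twist": 0},{"delta_pos": [0,0,0],"twist": 0}], "hand": 45, "force": 30}}

```text
time: 23.97
position: [0.5319, -0.2578, 0.1093]
tcp_rot: [3.141, 0.001, 1.51]
ft_force: [0.2, -0.2, 0.9]
finger_gap: 0.0513
```

```bash
python3 look.py 35 wrist scene;  python3 prof.py wrist_35.pkl 320 | awk 'NR>5&&NR<19'
```

```text
23.9667 [ 0.5319 -0.2578  0.1093] [3.1409e+00 6.0000e-04 1.5100e+00] [ 0.2 -0.2  0.9] 0.0513118117987655
u,v mm -36.65995548517132 0.2179140347557132
160 [28.1  0.2 58.8]
172 [21.5  0.2 59.7]
184 [14.8  0.2 60.5]
196 [ 7.7  0.2 59.6]
208 [ 0.5  0.2 59.4]
220 [-6.8  0.2 59.5]
232 [-9.7  0.2 73.9]
244 [-9.5  0.2 94.1]
256 [ -9.7   0.2 109.5]
268 [ -9.3   0.2 123.8]
280 [ -9.5   0.2 134.7]
292 [-53.2   0.1  62.5]
304 [-58.7   0.1  68. ]
```

View pics/L35.png

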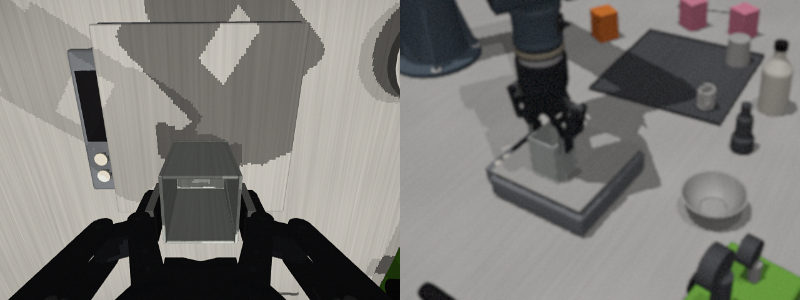

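The pot is gripped upright at u −36. I'll lift 4 mm, carry it +36 and set it down.

Emit:
{"fn": "send_rows", "kwargs": {"deltas": [{"delta_pos": [0,0,-2],"twist": 0},{"delta_pos": [0,0,-2],"twist": 0},{"delta_pos": [4,0,0],"twist": 0},{"delta_pos": [6,0,0],"twist": 0},{"delta_pos": [8,0,0],"twist": 0},{"delta_pos": [8,0,0],"twist": 0},{"delta_pos": [6,0,0],"twist": 0},{"delta_pos": [3,0,0],"twist": 0},{"delta_pos": [0,0,0],"twist": 0},{"delta_pos": [0,0,1.5],"twist": 0},{"delta_pos": [0,0,1.5],"twist": 0},{"delta_pos": [0,0,1],"twist": 0}]}}

```text
time: 25.07
position: [0.5339, -0.2228, 0.1092]
tcp_rot: [3.141, 0.0, 1.51]
ft_force: [-0.7, 1.8, 12.3]
finger_gap: 0.0515
```

Emit:
{"fn": "send_rows", "kwargs": {"deltas": [{"delta_pos": [0,0,0.3],"twist": 0},{"delta_pos": [0,0,0],"twist": 0},{"delta_pos": [0,0,0],"twist": 0}]}}

```text
time: 25.32
position: [0.5339, -0.2228, 0.1093]
tcp_rot: [3.141, 0.0, 1.51]
ft_force: [-0.3, -0.3, 5.3]
finger_gap: 0.0513
```

```bash
python3 look.py 36 wrist scene;  python3 prof.py wrist_36.pkl 320 | awk 'NR>8&&NR<19'
```

```text
25.3167 [ 0.5339 -0.2228  0.1093] [3.1411e+00 4.0000e-04 1.5099e+00] [-0.3 -0.3  5.3] 0.05130910368644069
u,v mm -1.570132574577952 0.07996978525328595
196 [42.8  0.  59.8]
208 [35.9 -0.  60.7]
220 [28.3 -0.  59.7]
232 [25.7 -0.  74.8]
244 [25.5  0.  93.9]
256 [ 25.4   0.  109.7]
268 [ 25.2   0.  122.4]
280 [2.560e+01 1.000e-01 1.346e+02]
292 [-18.   -0.1  62.6]
304 [-23.5  -0.1  68. ]
```

The pot is down: about 5 N from the pan, +y face vertical at u 25.5, so the centre is at u ≈ 0. Now I'll release and rise clear.

Emit:
{"fn": "send_rows", "kwargs": {"deltas": [{"delta_pos": [0,0,-0.5],"twist": 0},{"delta_pos": [0,0,0],"twist": 0}], "hand": 53}}

```text
time: 25.58
position: [0.5338, -0.2226, 0.1091]
tcp_rot: [3.141, 0.0, 1.51]
ft_force: [0.1, -0.3, -0.2]
finger_gap: 0.0531
```

Emit:
{"fn": "send_rows", "kwargs": {"deltas": [{"delta_pos": [0,0,0],"twist": 0},{"delta_pos": [0,0,0],"twist": 0},{"delta_pos": [0,0,0],"twist": 0},{"delta_pos": [0,0,0],"twist": 0},{"delta_pos": [0,0,-6],"twist": 0},{"delta_pos": [0,0,-14],"twist": 0},{"delta_pos": [0,0,-20],"twist": 0},{"delta_pos": [0,0,-25],"twist": 0},{"delta_pos": [0,0,-25],"twist": 0},{"delta_pos": [0,0,-20],"twist": 0},{"delta_pos": [0,0,-10],"twist": 0},{"delta_pos": [0,0,0],"twist": 0}], "hand": 80}}

```text
time: 26.58
position: [0.5351, -0.2233, 0.2322]
tcp_rot: [3.136, 0.003, 1.51]
ft_force: [0.2, -0.6, -0.3]
finger_gap: 0.0799
```

```bash
python3 look.py 37 wrist scene; python3 prof.py wrist_37.pkl 320 | awk 'NR>8'; python3 - <<'E'
from h import *
p,d,c=pickle.load(open("scene_37.pkl","rb"));W=cloud(d,c)
p0,d0,c0=pickle.load(open("scene0.pkl","rb"))
for n,x0,y0,x1,y1 in(("pot area",230,190,330,300),("cup",385,190,420,225),("inj",390,245,425,295),("bowl",355,295,415,345),("bottle",415,200,450,260),("spring",368,230,392,258),("driver",160,380,250,455)):
    a=np.abs(p[y0:y1,x0:x1].astype(int)-p0[y0:y1,x0:x1]).mean();print(n,'mean pixel change',a.round(1))
b=W[190:330,230:340];m=(d[190:330,230:340]>0)&(b[...,2]>.128)&(b[...,2]<.142)&(abs(b[...,0]-.534)<.05)&(abs(b[...,1]+.221)<.05)
q=b[m];print('rim pts scene',len(q),q.mean(0).round(4),np.percentile(q[:,2],[50,95]).round(4),cv2.minAreaRect((q[:,:2]*1000).astype(np.float32)))
p,d,c=pickle.load(open("wrist_37.pkl","rb"));W=cloud(d,c)
m=(d>0)&(W[...,2]>.130)&(W[...,2]<.142)&(abs(W[...,0]-.534)<.045)&(abs(W[...,1]+.221)<.045);q=W[m]
print('rim wrist',len(q),np.median(q[:,2]).round(4),cv2.minAreaRect((q[:,:2]*1000).astype(np.float32)))
A=np.c_[q[:,:2],np.ones(len(q))];k=np.linalg.lstsq(A,q[:,2],rcond=None)[0];print('tilt deg',np.degrees(np.arctan(k[:2])).round(2))
E
```

```text
26.5833 [ 0.5351 -0.2233  0.2322] [3.1364e+00 3.1000e-03 1.5103e+00] [ 0.2 -0.6 -0.3] 0.07993848970636197
u,v mm -2.0053431050779804 1.3530463681078948
196 [ 25.5   1.8 102.2]
208 [ 23.4   1.7 135.2]
220 [-6.3  1.9 63.1]
232 [-18.7   1.9  62.3]
244 [-23.8   1.8  82.9]
256 [-24.    1.7 111.9]
268 [-24.1   1.6 136.6]
280 [-72.4   1.9  59.5]
292 [-85.9   1.8  60.5]
304 [-136.2    2.    -1.2]
316 [-154.     2.    -1.4]
328 [-1.712e+02  2.000e+00  1.000e-01]
340 [-191.     1.9   -1.4]
352 [-2.089e+02  1.900e+00  2.000e-01]
364 [-229.5    1.9   -0.8]
376 [-250.4    1.9   -1.5]
388 [-268.6    1.8    1.4]
pot area mean pixel change 45.5
cup mean pixel change 3.9
inj mean pixel change 4.1
bowl mean pixel change 5.1
bottle mean pixel change 4.0
spring mean pixel change 3.7
driver mean pixel change 4.3
rim pts scene 249 [ 0.537  -0.2234  0.1333] [0.1337 0.1375] ((536.7130126953125, -222.77584838867188), (54.70901107788086, 54.87626647949219), 85.48662567138672)
rim wrist 1118 0.1354 ((534.1016845703125, -221.6817626953125), (53.01293182373047, 51.94926834106445), 86.7906265258789)
tilt deg [-0.02  0.53]
```

View pics/L37.png

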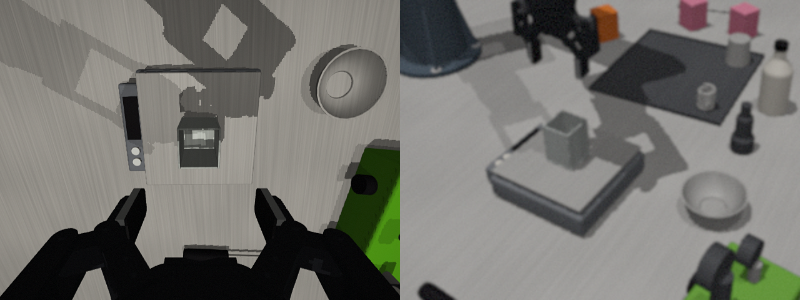

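The scene and wrist pictures show the pot standing mouth-up at the middle of the pan, wrist rim centre (0.534, −0.222), with the gripper clear above it. Handing in.

```bash
python3 -c "
from cell import env
print(env.job_done())"
```

```text
the job is handed in; nothing more can be done
None
```

The pot now stands mouth-up and released at the middle of the scale's pan. I handed the job in about 26.6 s into the run. One step was not well controlled and could count as a drop.

**How it was done:** The tool can only point down, so I turned the pot between the pads. I rolled it over the pan's +y edge onto its side, regripped lightly near the mouth, and stood it up on its base. Then I regripped it upright and carried it to the pan's centre.

**Last checks:**
- **Position:** the rim centre is at (0.534, −0.222) by the wrist camera and (0.537, −0.223) by the scene camera. The pan centre is about (0.534, −0.221).
- **Height and tilt:** the rim is at z ≈ 0.135, where 0.136 was expected. The tilt is about 0.5°.
- **Clearance:** the gripper is about 100 mm above the pot, and the force reading is near zero.
- **Bystanders:** the cup, spring, injector, bowl, bottle and driver look unchanged in the scene picture. I did not recheck the wrench; the arm never went near it.

**What went wrong:**
- In the first roll the pot slipped in the pads and wedged between the finger links at about 60°.
- While I was freeing it with a light grip, meaning to stand it back mouth-down, it slid down onto its side on the pan between two looks. The fingers were around it, but I could not measure its speed, so I can't rule out that it passed the 0.45 m/s limit.
- The first fingertip grip for the second turn slid off harmlessly; a deeper grip worked.

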